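# Clamp the bracelet links and prove their contact before laser welding

## Robot

A 6-joint arm with a two-finger parallel gripper is mounted at the origin on the work surface. World frame = base frame: x ahead of the robot, y to its left, z up, the work surface at z = 0. Lengths are in mm, angles in degrees, forces in N, time in s.
With the tool pointing down it reaches from about 300 to 850 mm from the base axis. Payload 4.2 kg.
Tool frame: the origin (TCP) lies midway between the tips of the shut fingers; the grasp point (between the pads) lies 19 mm behind it (env.hold_point_z is the z of the grasp point in the tool frame, in mm); z points along the fingers, y is the direction in which the jaws open and shut (so a half turn about z gives the same grasp; the last joint's range is limited). The gripper opens to 91 mm and grips with 3 to 60 N. Pads are 32 mm wide; open, the fingers measure 118 mm over their backs; the gripper's body (76 mm by 178 mm) begins 60 mm behind the grasp point.
Start: joints at [-69.672, 18.312, 89.639, -0, 72.044, -1.146], TCP at [210.504, -535.099, 213.976] pointing down, gripper open.
Joint ranges: [-177.97, 177.97], [-48.28, 115.42], [12.27, 149.76], [-77.06, 257.06], [2.81, 150.46], [-146.56, 146.56]. Speed limits (degrees/s): [147.25, 147.25, 180, 180, 180, 180].

## Interface

Orientations are given as [roll, pitch, yaw] about the fixed x, y, z axes, in that order (R = Rz(yaw) Ry(pitch) Rx(roll)).
In Python, from workcell import env, grab_frame, camera_params, spotter gives the robot as it stands. The module is installed in compiled form; this text tells all that it offers.
- The arm moves only by the shell command python3 -m jog 'ROWS' [FORCE]. ROWS is text: rows parted by semicolons, each of 7 numbers parted by spaces: the turn, a rotation vector about the world's x, y, z in units of 5 degrees (1.0 is 5 degrees), then the shift along the world's x, y, z in units of 25 mm (1.0 is 25 mm), then the opening, from 0 (shut) to 1 (fully open). A call has 1 to 5 rows; each row is the pose to reach, as a shift and turn from the pose commanded when the call began; what a row does not reach only later rows make up. A row lasts 1/8 s, in which the tool goes at most 62.5 mm and 10.7 degrees, less where a joint would pass 70% of its speed; a pose out of reach is approached as far as the arm can. A call with a gripper value outside its range is refused whole. The fingers move at their own pace and stop on an object; FORCE is the grip in N (left out, the last holds). Time passes only in rows, so rows that repeat a pose let the fingers close. It gives the time, the measured TCP pose, the force and the opening at its end, in the units of the state.
- env.state(): the state, without advancing time (a new reading comes with each control period).
- grab_frame(name): name is "scene" or "top" or "wrist"; returns the picture (420x560x3 uint8, red, green, blue); there is no depth.
- camera_params(name): a dict with "K" (3x3 intrinsics, pixels), "dist" ([k1, k2, p1, p2, k3] as OpenCV has them; the pictures are not rectified), "rvec" (rotation vector, rad) and "tvec" (3), from world to camera coordinates, as OpenCV has them. Camera axes: x right, y down, z forward; pixel columns grow to the right and rows downward; lengths in mm; the calibration is good to about 2 mm. A picture is of the moment at which its call begins: read the wrist's pose just before it. camera_params takes no time and is no camera call; for the wrist camera it gives the pose at the moment of the call.
- env.job_done(): hands the job in, once; it reports no verdict.
Trained networks look in the newest picture that a camera, given by its name, has taken for a name from the list of things; names that differ only in an ending like _2 or _b are one class to them, and where a whole thing is asked for, a point or a joint stands for the part that bears it (a point fixed in the world has none). Each returns a list of dicts, best first, with "conf" (0 to 1); they miss things now and then, are a little off and sometimes report something else, mostly with a low value. They report only what shows in the picture. A call takes as long as a camera call. They do not tell look-alikes from the thing itself.
- spotter.look_for(query, camera): "box" ([left, top, width, height] in pixels, round what is visible of it).
- spotter.trace(query, camera): "region" (420x560 bool, what is visible of it) and "box" ([left, top, width, height] in pixels, round what is visible of it).
The state is a dict: "time_s": time; "qpos": joint angles; "qvel": joint speeds; "effort": joint torques, N m; "ee_pos": TCP position; "ee_rot": TCP orientation; "force": force on the tool from outside, world axes, zero at the start; "torque": the same for the moment, N m; "gripper_width": finger opening in mm.
Only numpy, scipy, OpenCV 4.12 (cv2) and the standard library are available. Lean on these libraries where they do the work, as an engineer would, in place of code of your own. Each camera call takes 0.05 s, during which the arm holds its last target. There are 200 camera calls.

## Task

Lay all the brass links from the blue pad flat and square on the fixture's bed, one to a slot, lengthwise between the sprung orange pad and the stop, then turn the red-gripped cam lever clockwise just far enough to press every link against the stop with the pad pushed back about 4 mm (pointer on green), never beyond 9 mm. With the links clamped, take the probe and lightly touch its tip for about half a second on the dot of each link present, in the order red, white, blue, green, then set the probe back upright in its stand, collar resting on top. Leave the clamp holding, and the other things on the bench alone; if a link is knocked out of place, put it back and clamp again.

Things in the scene. Friction and masses are not known exactly. Their poses are not given: they have to be found in the camera images.
- fixture: Aluminium cam-clamp plate fixed to the bench; its top, the bed, is 10 mm up. Origin on the bench, in the middle of the links' space; plate x -128..128, y -132..52 mm. Links lie on the bed lengthwise along its y, side by side along x. Jaw and orange pad close towards +y. Fully open, the pad's face (236 wide, z 12-25 mm) is at y = -33 mm, facing the stop.
- stop: Steel stop bar on the bed, 242 mm long, 14 thick, 16 tall, with 12 mm tall teeth standing 14 mm out from its face that part four slots, 34 mm wide, centred at x = -90, -30, 30, 90 mm. Origin: lower middle of the face that looks to the pad (its -y). Its y in the fixture's frame varies, 23 to 31 mm: 6 to 14 mm more than the 50 mm links need when open.
- cam_lever (a joint): Angle of the eccentric cam lever, rad: 0 fully open (start 0 to 0.25), at most 2.0; grows as it turns clockwise seen from above. Its disc moves jaw and pad towards the stop by 10.5 mm for each rad. Its pivot is at x = 0, y = -89 mm in the fixture's frame. Stiff (0.32 N m): it stays where it is left, also against the pad's spring.
- knob (a point): Middle of the red upright grip at the lever's end: cylinder 16 mm dia, z 50 to 86 mm over the bench (this point at 68 mm). The lever bar beneath is 14 mm wide, its top 50 mm up. At lever angle a the grip lies at (cos a, -sin a) x 82 mm from the pivot in the fixture's frame.
- jaw: Steel jaw bar 236 x 22 x 22 mm that slides on the bed towards fixture +y as the lever turns, carrying the orange sprung pad, whose face stands 20 mm in front of it when free. Origin in the lower middle of its front.
- pad (a joint): How far the orange sprung pad is pushed back towards the jaw, m: 0 free, then 1 mm for each mm the jaw goes on once the links are against the stop; spring 3 N/mm, 12 mm to its end. A black pointer on the pad lies over a strip on the jaw's top near its +x end: its tail end is on green from 2 to 6 mm, on red beyond.
- stand: Grey probe stand fixed to the bench: square tube 56 mm outside, 26 mm square well inside, top 70 mm above the bench, on a 90 mm foot 8 mm thick. Origin under its centre.
- probe: Test probe, 0.1 kg, upright in the stand. Yellow square handle 22 x 22 mm, 5 to 65 mm above the origin, sides along its x and y. Black collar 44 x 44 x 5 mm; its underside centre is the origin and rests on the stand's top (70 mm over the bench). Below: a 14 mm dia shank 33 mm long, then the sprung brass tip.
- probe_tip (a point): Lower end of the probe's brass tip (5 mm dia), 48 mm below the probe's origin, on its axis. The tip springs back up to 9 mm (0.5 N at first, 0.5 N/mm).
- link_red: Brass bracelet link, 22 (x) x 50 (y, long) x 18 mm (z), 0.16 kg, flat on a 3 mm thick dark blue bench pad at first; red dot on top. Origin in the centre of its underside. May be absent (None).
- link_red_dot (a point): Centre of the red test dot (10 mm dia), middle of the link's top face, 18 mm above its underside.
- link_white: Brass bracelet link, 22 (x) x 50 (y, long) x 18 mm (z), 0.16 kg, flat on a 3 mm thick dark blue bench pad at first; white dot on top. Origin in the centre of its underside. May be absent (None).
- link_white_dot (a point): Centre of the white test dot (10 mm dia), middle of the link's top face, 18 mm above its underside.
- link_blue: Brass bracelet link, 22 (x) x 50 (y, long) x 18 mm (z), 0.16 kg, flat on a 3 mm thick dark blue bench pad at first; blue dot on top. Origin in the centre of its underside. May be absent (None).
- link_blue_dot (a point): Centre of the blue test dot (10 mm dia), middle of the link's top face, 18 mm above its underside.
- link_green: Brass bracelet link, 22 (x) x 50 (y, long) x 18 mm (z), 0.16 kg, flat on a 3 mm thick dark blue bench pad at first; green dot on top. Origin in the centre of its underside. May be absent (None).
- link_green_dot (a point): Centre of the green test dot (10 mm dia), middle of the link's top face, 18 mm above its underside.
- flux_jar: Bystander, not needed: small amber jar, 52 mm dia, 60 mm tall. Leave it alone.
- driver: Bystander, not needed: screwdriver lying on the bench. Leave it alone.
- brush: Bystander, not needed: small brush lying on the bench. Leave it alone.
- offcut: Bystander, not needed: steel flat offcut 30 x 70 x 12 mm. Leave it alone.
- mug: Bystander, not needed: white mug 76 mm dia, 85 mm tall. Leave it alone.
- stone_tray: Bystander, not needed: clear divided tray 100 x 140 x 30 mm. Leave it alone.
- mandrel: Bystander, not needed: steel taper on a 44 mm round foot, 90 mm tall. Leave it alone.
Not all that is in view belongs to the job. What is shaped like the probe but pink or purple is not meant.

How it is judged (in metres and radians):
On the way, in this order (a step that is already met when the one before it is completed fails the run):
1. every link lies flat on the fixture's bed between pad and stop, released, clamp still open (x of link_red in the frame of fixture between -0.11 and 0.11 m and y of link_red in the frame of fixture between -0.014 and 0.014 m and z of link_red in the frame of fixture between 0.007 and 0.0135 m and angle between the y axis of each of link_red, link_white, link_blue, link_green and the y axis of fixture, either way round below 0.6 rad and angle between each of link_red, link_white, link_blue, link_green's own z axis and vertical below 0.06 rad and x of link_white in the frame of fixture between -0.11 and 0.11 m and y of link_white in the frame of fixture between -0.014 and 0.014 m and z of link_white in the frame of fixture between 0.007 and 0.0135 m and x of link_blue in the frame of fixture between -0.11 and 0.11 m and y of link_blue in the frame of fixture between -0.014 and 0.014 m and z of link_blue in the frame of fixture between 0.007 and 0.0135 m and x of link_green in the frame of fixture between -0.11 and 0.11 m and y of link_green in the frame of fixture between -0.014 and 0.014 m and z of link_green in the frame of fixture between 0.007 and 0.0135 m and contact force between the fingers and link_red below 0.1 N and contact force between the fingers and link_white below 0.1 N and contact force between the fingers and link_blue below 0.1 N and contact force between the fingers and link_green below 0.1 N and value of joint pad below 0.001 m), for 0.2 s.
2. clamped: pad pushed back 2 to 6 mm and every link pressed against the stop (x of link_red in the frame of fixture between -0.11 and 0.11 m and y of link_red in the frame of fixture between -0.014 and 0.014 m and z of link_red in the frame of fixture between 0.007 and 0.0135 m and angle between the y axis of each of link_red, link_white, link_blue, link_green and the y axis of fixture, either way round below 0.2 rad and angle between each of link_red, link_white, link_blue, link_green's own z axis and vertical below 0.06 rad and x of link_white in the frame of fixture between -0.11 and 0.11 m and y of link_white in the frame of fixture between -0.014 and 0.014 m and z of link_white in the frame of fixture between 0.007 and 0.0135 m and x of link_blue in the frame of fixture between -0.11 and 0.11 m and y of link_blue in the frame of fixture between -0.014 and 0.014 m and z of link_blue in the frame of fixture between 0.007 and 0.0135 m and x of link_green in the frame of fixture between -0.11 and 0.11 m and y of link_green in the frame of fixture between -0.014 and 0.014 m and z of link_green in the frame of fixture between 0.007 and 0.0135 m and value of joint pad between 0.002 and 0.006 m and y of each of link_red, link_white, link_blue, link_green in the frame of stop above -0.0275 m and contact force between each of link_red, link_white, link_blue, link_green and jaw above 0.1 N), for 0.4 s.
3. probe tip touches the red dot (within 6 mm of its centre, 0.3 to 8 N) while that link is clamped (distance between probe_tip and link_red_dot below 0.006 m and contact force between probe and link_red between 0.3 and 8 N and y of link_red in the frame of stop above -0.0275 m and contact force between link_red and jaw above 0.1 N), for 0.2 s.
4. probe tip touches the white dot (within 6 mm of its centre, 0.3 to 8 N) while that link is clamped (distance between probe_tip and link_white_dot below 0.006 m and contact force between probe and link_white between 0.3 and 8 N and y of link_white in the frame of stop above -0.0275 m and contact force between link_white and jaw above 0.1 N), for 0.2 s.
5. probe tip touches the blue dot (within 6 mm of its centre, 0.3 to 8 N) while that link is clamped (distance between probe_tip and link_blue_dot below 0.006 m and contact force between probe and link_blue between 0.3 and 8 N and y of link_blue in the frame of stop above -0.0275 m and contact force between link_blue and jaw above 0.1 N), for 0.2 s.
6. probe tip touches the green dot (within 6 mm of its centre, 0.3 to 8 N) while that link is clamped (distance between probe_tip and link_green_dot below 0.006 m and contact force between probe and link_green between 0.3 and 8 N and y of link_green in the frame of stop above -0.0275 m and contact force between link_green and jaw above 0.1 N), for 0.2 s.
At the end, for the whole second after the job is handed in: Every link present lies flat on the bed, square within 0.2 rad, its end within 2 mm of the stop and the sprung pad pressing on it; pad pushed back 2 to 6 mm; probe upright with its collar on the stand's top; all at rest (all of step 2 and horizontal distance between probe and stand below 0.009 m and angle between probe's own z axis and vertical below 0.08 rad and height (world z) of probe between 0.067 and 0.074 m and linear speed of each of probe, link_red, link_white, link_blue, link_green below 0.02 m/s); the robot touches nothing.
It fails at once if the clamp is overrun: pad pushed back more than 9 mm (value of joint pad above 0.009 m).
It fails at once if a bystander is moved more than 40 mm (distance of any of flux_jar, driver, brush, offcut, mug, stone_tray, mandrel from where it was at the start of the episode above 0.04 m).
Of link_red, link_white, link_blue, link_green only 3 to 4 are there at a start; the rules pass over those that are not, and their reading is None.
At some moment in a run one of link_red, link_white, link_blue, link_green may be knocked a few centimetres aside while the robot is not near it.
It also fails if it takes over 208 s, if anything falls off the work surface, if the arm or the gripper's body presses on something with over 40 N, if the wrist force passes 120 N, or if a joint passes its speed limit or range.

## Working session

There is one attempt and no reset: what is moved stays moved. The work goes in short steps, Python scripts to look and compute and a shell command to move; the robot and the scene stay as the last step left them, time stands still between calls to the robot, and variables do not carry over. Pictures are saved under pics/ and viewed, about 12 in all and at most 16, crops included, and the job is handed in when it is done.

```bash
mkdir -p pics; python3 - <<'E'
from workcell import env, grab_frame, camera_params
import cv2,numpy as np
print(env.state(), env.hold_point_z)
for n in ("scene","top"):
    f=grab_frame(n); cv2.imwrite(f"pics/{n}0.png",cv2.resize(f[:,:,::-1],(800,600),interpolation=cv2.INTER_CUBIC))
    p=camera_params(n); R=cv2.Rodrigues(np.array(p['rvec'],float))[0]; print(n,p['K'],p['dist'],-R.T@np.array(p['tvec']).ravel(), R[2])
E
```

```text
{'time_s': 0.0, 'qpos': array([-6.96718470e+01,  1.83522737e+01,  8.97060026e+01,  2.03934384e-04,
        7.20433609e+01, -1.14742830e+00]), 'qvel': array([-0.00292854,  0.02111672, -0.029317  ,  0.00415834,  0.02516214,
        0.01034098]), 'effort': array([ 1.16089272e-03, -4.12460268e+01, -2.31970274e+01,  7.26148998e-02,
        4.54123376e-02, -1.35059254e-04]), 'ee_pos': array([ 210.32432691, -534.61640975,  213.11666963]), 'ee_rot': array([-1.79898387e+02, -2.22914181e-03,  2.14755163e+01]), 'force': array([-0.39201647, -0.35230312, -0.68258949]), 'torque': array([ 0.00918732,  0.03965576, -0.03831223]), 'gripper_width': 91.22845115433857} -18.8
scene [[435.26650259   0.         281.49999489]
 [  0.         435.26650259 213.47691424]
 [  0.           0.           1.        ]] [0.00953684 0.         0.         0.         0.        ] [1350.07436014 -112.36384021  865.63124598] [-0.73431846  0.02836977 -0.67821203]
top [[436.63858741   0.         277.84511478]
 [  0.         436.63858741 212.46703958]
 [  0.           0.           1.        ]] [-0.13882744  0.          0.          0.          0.        ] [ 352.25765768  -42.43706282 1208.90384315] [ 0.14780569 -0.01332889 -0.9889266 ]
```

View pics/top0.png

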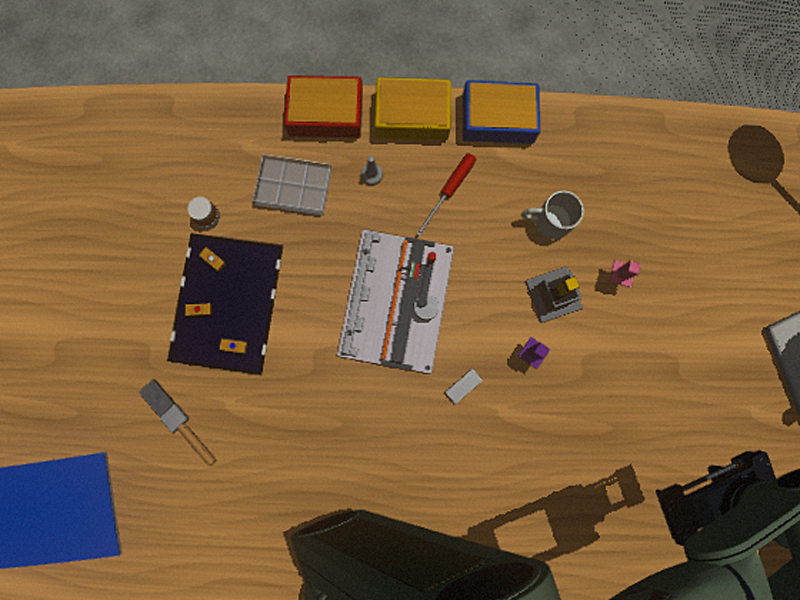

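View pics/scene0.png

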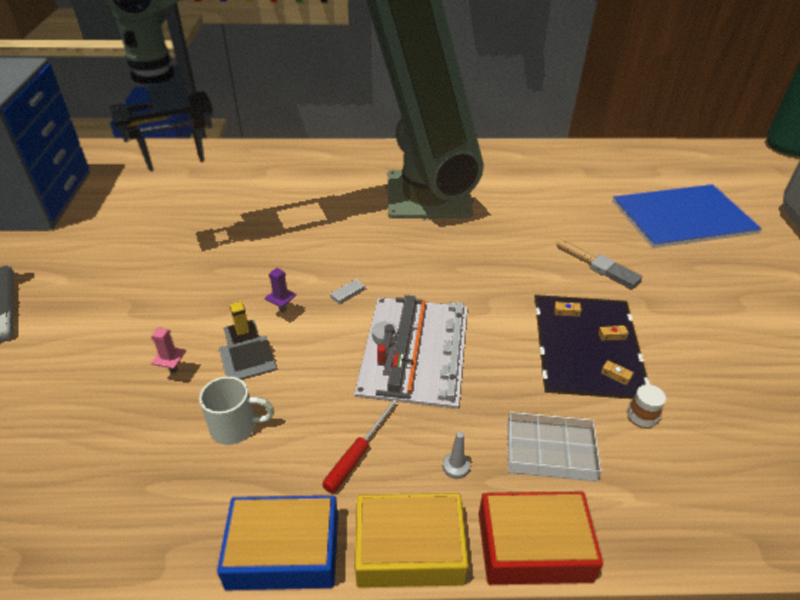

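Links present look like red (197,309), white (211,259), blue (233,346) on the dark pad in the top view, with no green. The probe candidates are yellow in the stand (571,283), pink (627,270) and purple (534,350). I choose the yellow one. The bright blue sheet at (60,510) is not the links' pad.

```bash
cat > h.py <<'E'
from workcell import env, grab_frame, camera_params, spotter
import cv2, numpy as np
np.set_printoptions(precision=1,suppress=True)
def world(p,uv,z):
    R=cv2.Rodrigues(np.array(p['rvec'],float))[0]; t=np.array(p['tvec'],float).ravel()
    n=cv2.undistortPoints(np.array(uv,float).reshape(-1,1,2),np.array(p['K']),np.array(p['dist'])).reshape(-1,2)
    d=np.c_[n,np.ones(len(n))]@R; c=-R.T@t
    return (c+d*((z-c[2])/d[:,2])[:,None])[:,:2]
def proj(p,X):
    return cv2.projectPoints(np.array(X,float).reshape(-1,1,3),np.array(p['rvec'],float),np.array(p['tvec'],float),np.array(p['K']),np.array(p['dist']))[0].reshape(-1,2)
def shot(n):
    p=camera_params(n); return grab_frame(n),p
def save(f,name,crop=None,s=None):
    if crop: x,y,w,h=crop; f=f[y:y+h,x:x+w]
    s=s or min(800/f.shape[1],600/f.shape[0])
    cv2.imwrite(f"pics/{name}.png",cv2.resize(f[:,:,::-1],None,fx=s,fy=s,interpolation=cv2.INTER_CUBIC))
def rect(region,p,z):
    """min-area rectangle of a region put on the plane z: centre, long, short, yaw of the long side"""
    c=max(cv2.findContours(region.astype(np.uint8),0,1)[0],key=cv2.contourArea).reshape(-1,2)
    b=cv2.boxPoints(cv2.minAreaRect(world(p,c,z).astype(np.float32)))
    e=[b[1]-b[0],b[2]-b[1]]; e.sort(key=np.linalg.norm)
    return b.mean(0),np.linalg.norm(e[1]),np.linalg.norm(e[0]),np.degrees(np.arctan2(e[1][1],e[1][0]))%180
E
python3 - <<'E'
from h import *
f,p=shot("top")
s=560/800
print("fix corners",world(p,np.array([(365,230),(453,248),(432,374),(337,357)])*s,10))
print("knob,pivot",world(p,np.array([(432,258)])*s,86),world(p,np.array([(425,308)])*s,50))
for q in ["link_red","link_white","link_blue","link_green"]:
    for d in spotter.trace(q,"top")[:2]: print(q,d['conf'],d['box'],*rect(d['region'],p,21))
for q in ["probe","stand"]:
    for d in spotter.look_for(q,"top")[:3]: print(q,d['conf'],d['box'],world(p,[np.array(d['box'][:2])+np.array(d['box'][2:])/2],70))
E
```

```text
fix corners [[ 677.1    7.9]
 [ 645.2 -167. ]
 [ 396.5 -128.9]
 [ 424.8   54.1]]
knob,pivot [[ 606.6 -120.4]] [[ 518.3 -111. ]]
link_red 0.7 [131.5, 211.1, 19.7, 14.3] [508.9 326.2] 51.358295 24.051422 97.15322
link_white 0.57 [130.0, 213.9, 20.2, 10.1] [509.  324.9] 54.449467 25.190916 91.51077
link_blue 0.69 [153.6, 237.9, 20.1, 12.2] [438.7 254. ] 50.773846 22.256243 87.2884
link_green 0.61 [296.1, 105.4, 37.2, 58.3] [ 779.3 -166.5] 138.43918 27.189573 146.64328
probe 0.79 [385.6, 194.5, 18.8, 21.5] [[ 549.9 -371.7]]
stand 0.95 [368.5, 187.8, 37.0, 38.6] [[ 544.3 -349.7]]
```

```bash
python3 -m jog '0 0 1.2 1 2 1.2 1;0 0 2.4 2.5 4 2.4 1;0 0 3.6 4 6 3.6 1;0 0 4.8 5 8 4.4 1;0 0 6 6.4 9.5 4.4 1'; python3 -m jog '0 0 1.2 1.5 2 0 1;0 0 2.4 3 4 0 1;0 0 3.6 4 6 0 1;0 0 4.8 5.4 8 0 1;0 0 5.8 6.4 9.5 0 1'; python3 -m jog '0 0 0 0 0 0 1;0 0 0 0 0 0 1;0 0 0 0 0 0 1'; python3 - <<'E'
from h import *
print(env.state()['ee_pos'],env.state()['ee_rot'])
f,p=shot("wrist"); save(f,"w1")
R=cv2.Rodrigues(np.array(p['rvec'],float))[0]; print(-R.T@np.array(p['tvec']).ravel(), R, p['K'][0])
E
```

```text
time_s: 1.08
ee_pos: [371.5, -296.4, 326.2]
ee_rot: [179.7, 0.0, 51.6]
force: [0.8, -0.6, 0.0]
gripper_width: 90.9
time_s: 1.7
ee_pos: [531.5, -57.9, 324.0]
ee_rot: [180.0, -0.0, 80.7]
force: [-0.6, -0.0, 0.7]
gripper_width: 90.9
time_s: 2.08
ee_pos: [529.9, -61.1, 324.2]
ee_rot: [180.0, 0.0, 80.4]
force: [-0.8, -0.8, -0.7]
gripper_width: 91.1
[529.9 -61.1 324.2] [180.    0.   80.4]
[541.4  13.6 495.2] [[ 1.  -0.2  0. ]
 [-0.2 -0.9  0.3]
 [-0.  -0.3 -1. ]] [346.    0.  278.7]
```

View pics/w1.png

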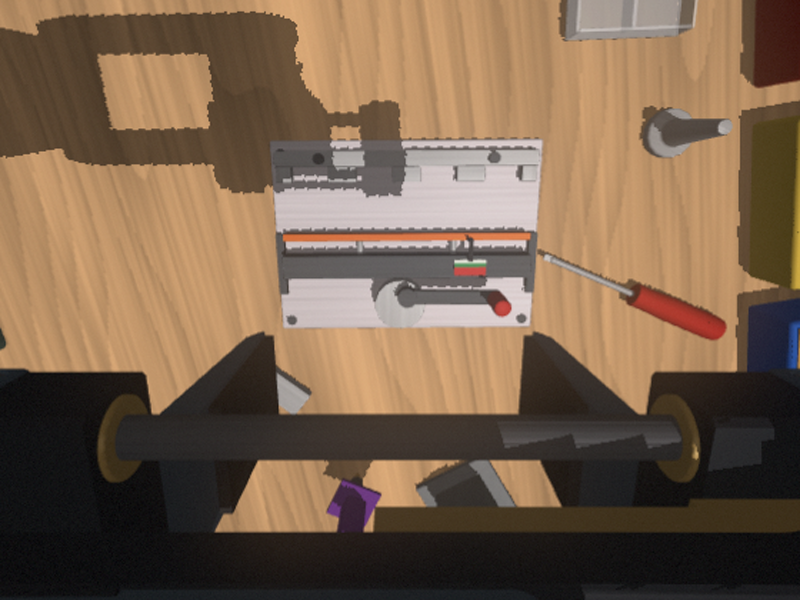

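Plate corners at (272,141), (542,139), (533,327), (283,327); red grip at (502,302), pivot at (405,294); stop bar at rows 150-166; the lever is near open.

```bash
python3 - <<'E'
from h import *
p=camera_params("wrist"); s=.7
c=world(p,np.array([(272,141),(542,139),(533,327),(283,327)])*s,10)
m=np.array([(-128,52),(128,52),(128,-132),(-128,-132)],float)
a,b=m-m.mean(0),c-c.mean(0); th=np.arctan2((a[:,0]*b[:,1]-a[:,1]*b[:,0]).sum(),(a*b).sum())
R=np.array([[np.cos(th),-np.sin(th)],[np.sin(th),np.cos(th)]]); o=c.mean(0)-R@m.mean(0)
print(c,np.degrees(th),o,"res",c-(m@R.T+o))
fx=lambda uv,z:(world(p,np.array(uv)*s,z)-o)@R
print("stop front top",fx([(440,166),(510,166)],26),"teeth front",fx([(470,181),(412,181)],22))
print("pad",fx([(350,241)],25),"knob",fx([(502,310),(497,297)],[86,86]) if 0 else fx([(502,308)],86),"pivot",fx([(405,294)],55))
E
python3 -m jog '0 0 0 0 2 0 1;0 0 0 -1 4 0 1;0 0 0 -2 6 -1 1;0 0 0 -2 8 -2 1;0 0 0 -2 10 -2 1'; python3 -m jog '0 0 0 0 0 0 .5;0 0 0 0 1 -.5 .5;0 0 0 0 1 -.5 .5;0 0 0 0 1 -.5 .5;0 0 0 0 1 -.5 .5'
python3 - <<'E'
from h import *
print(env.state()['ee_pos'],env.state()['ee_rot'])
f,p=shot("wrist"); save(f,"w2")
for q in ["link_red","link_white","link_blue","link_green"]:
    for d in spotter.trace(q,"wrist")[:3]: print(q,d['conf'],d['box'],*rect(d['region'],p,21))
E
```

```text
[[ 429.    53.6]
 [ 677.5   13.1]
 [ 651.8 -169.7]
 [ 397.1 -126.4]] -9.308865496759505 [545.4 -17.9] res [[ 1.6 -0.6]
 [-2.5  0.4]
 [ 1.5 -0.9]
 [-0.6  1.1]]
stop front top [[29.5 28.4]
 [93.5 28. ]] teeth front [[57.9 14.8]
 [ 4.  15.1]]
pad [[-55.2 -40. ]] knob [[ 80.  -89.7]] pivot [[ -3.2 -84.8]]
time_s: 2.75
ee_pos: [479.1, 189.9, 272.5]
ee_rot: [-179.9, 0.1, 80.4]
force: [1.2, 0.4, 0.8]
gripper_width: 91.1
time_s: 3.38
ee_pos: [480.9, 213.7, 262.1]
ee_rot: [179.9, -0.0, 80.4]
force: [0.2, -0.2, 0.1]
gripper_width: 46.7
[480.9 213.7 262.1] [179.9  -0.   80.4]
link_red 0.71 [271.6, 48.1, 29.5, 52.3] [507.7 329.5] 50.1354 22.127401 93.64248
link_white 0.78 [357.7, 51.2, 44.9, 53.2] [607.  308.5] 53.96508 25.60501 50.864643
link_blue 0.56 [226.8, 128.4, 25.1, 48.3] [439.7 256.4] 50.19388 23.407253 83.85789
```

View pics/w2.png

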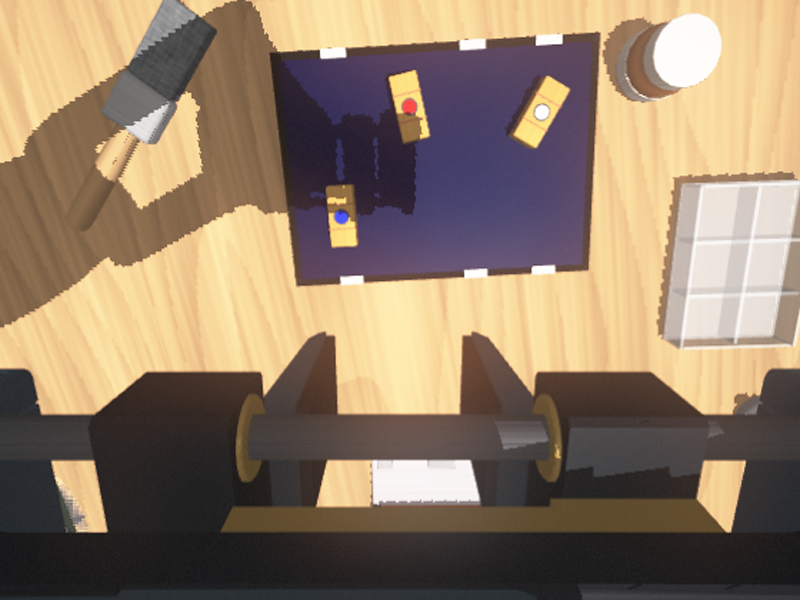

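Links: red dot (409,106), white (542,112), blue (341,217), all on the dark pad; no green. Work out the picks and placings.

```bash
cat >> h.py <<'E'
O=np.array([545.4,-17.9]); TH=np.radians(-9.3)
RF=np.array([[np.cos(TH),-np.sin(TH)],[np.sin(TH),np.cos(TH)]])
def W(x,y): return O+RF@np.array([x,y])
E
python3 - <<'E'
from h import *
p=camera_params("wrist")
d=world(p,np.array([(409,106),(542,112),(341,217)])*.7,21)
for n,c,y in zip("RWB",d,(95.5,51,83.5)):
    print(n,c,"tcp",c-8*np.array([np.cos(np.radians(y)),np.sin(np.radians(y))]))
for x in (-90,-30,30,90): print(x,"place tcp",W(x,-9))
E
```

```text
R [507.7 330.8] tcp [508.4 322.8]
W [609.2 309.2] tcp [604.2 302.9]
B [438.7 255.7] tcp [437.8 247.8]
-90 place tcp [455.1 -12.2]
-30 place tcp [514.3 -21.9]
30 place tcp [573.6 -31.6]
90 place tcp [632.8 -41.3]
```

```bash
python3 -m jog '0 0 .3 -.9 .6 -2 .5;0 0 .6 -1.71 1.32 -4 .5;0 0 .6 -1.71 1.32 -6 .5;0 0 .6 -1.71 1.32 -8 .5;0 0 .6 -1.71 1.32 -9 .5'; python3 -m jog '0 0 0 0 0 -.4 .5;0 0 0 0 0 -.8 .5;0 0 0 0 0 -1.22 .5;0 0 0 0 0 -1.22 .5;0 0 0 0 0 -1.22 0' 25;  python3 -m jog '0 0 0 0 0 0 0;0 0 0 0 0 0 0;0 0 0 0 0 0 0;0 0 0 0 0 0 0;0 0 0 0 0 .5 0'
```

```text
time_s: 4.25
ee_pos: [436.3, 247.2, 34.1]
ee_rot: [-179.8, 0.1, 83.5]
force: [0.2, -0.1, 0.7]
gripper_width: 45.5
time_s: 4.88
ee_pos: [438.1, 248.1, 6.4]
ee_rot: [179.9, -0.0, 83.5]
force: [0.4, 0.4, -0.7]
gripper_width: 38.3
time_s: 5.5
ee_pos: [436.5, 247.3, 17.9]
ee_rot: [-179.8, 0.1, 83.5]
force: [-0.1, 0.1, -1.7]
gripper_width: 21.5
```

```bash
python3 -m jog '0 0 0 0 0 2.2 0;0 0 0 .1 -2 3 0;0 0 -.2 .3 -4 3 0;0 0 -.4 .5 -6 3 0;0 0 -.56 .69 -8 3 0'; python3 -m jog '0 0 0 0 -2 0 0;0 0 0 0 -2.4 -.6 0;0 0 0 0 -2.4 -1.6 0;0 0 0 0 -2.4 -2.2 0;0 0 0 0 -2.4 -2.4 0'; python3 - <<'E'
from h import *
print(env.state()['ee_pos'])
f,p=shot("wrist"); save(f,"w3")
E
```

```text
time_s: 6.12
ee_pos: [454.5, 46.4, 93.9]
ee_rot: [-180.0, -0.0, 80.7]
force: [-0.2, -0.0, -2.6]
gripper_width: 21.8
time_s: 6.75
ee_pos: [454.1, -12.1, 32.9]
ee_rot: [-179.9, 0.0, 80.7]
force: [-0.8, -0.0, -1.5]
gripper_width: 21.7
[454.1 -12.1  32.9]
```

View pics/w3.png

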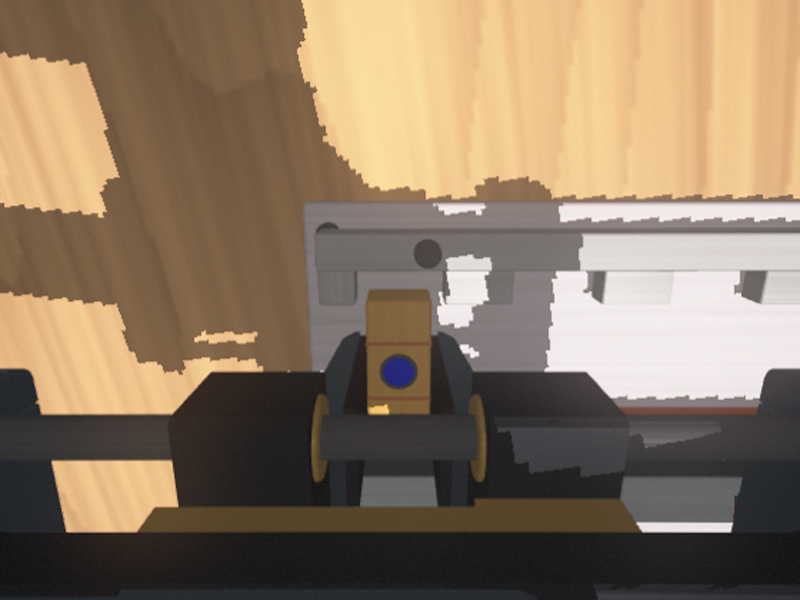

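```bash
python3 - <<'E'
from h import *
p=camera_params("wrist")
fx=lambda uv,z:(world(p,np.array(uv)*.7,z)-O)@RF
print("dot",fx([(398,371)],48.3),"linkfront",fx([(368,302),(431,302)],48.3))
print("tooth",fx([(357,304),(513,304),(600,304),(672,304)],22),"stop front top",fx([(400,271),(720,271)],26),"plate edge",fx([(305,203),(700,203)],10))
E
```

```text
dot [[-92.1  -1.1]] linkfront [[-101.9   23.3]
 [ -81.3   23.3]]
tooth [[-107.8   15.1]
 [ -48.2   15.1]
 [ -15.    15.1]
 [  12.4   15.1]] stop front top [[-91.4  28.9]
 [ 25.7  28.8]] plate edge [[-128.    52.2]
 [  23.9   52.1]]
```

```bash
python3 -m jog '0 0 0 0 0 -.4 0;0 0 0 0 0 -.8 0;0 0 0 0 0 -.8 0;0 0 0 0 0 -.8 .5;0 0 0 0 0 -.8 .5'; python3 -m jog '0 0 0 0 0 0 .5;0 0 0 0 0 1 .5;0 0 0 0 0 3 .5;0 0 0 .5 1 5 .5;0 0 0 1 3 6 .5'
```

```text
time_s: 7.42
ee_pos: [455.2, -12.1, 13.6]
ee_rot: [180.0, -0.0, 80.7]
force: [0.6, -0.5, -0.2]
gripper_width: 38.8
time_s: 8.05
ee_pos: [481.7, 62.8, 166.7]
ee_rot: [179.7, -0.1, 80.5]
force: [0.9, 0.1, -1.0]
gripper_width: 45.9
```

```bash
python3 -m jog '0 0 1 .3 2 0 .5;0 0 2 .6 4 -.5 .5;0 0 2.96 1 6 -1 .5;0 0 2.96 1.14 8 -2 .5;0 0 2.96 1.14 10.4 -3 .5'; python3 -m jog '0 0 0 0 0 -1.5 .5;0 0 0 0 0 -2.5 .5;0 0 0 0 0 -3.3 .5;0 0 0 0 0 -3.3 .5;0 0 0 0 0 -3.3 0' 25;  python3 -m jog '0 0 0 0 0 0 0;0 0 0 0 0 0 0;0 0 0 0 0 0 0;0 0 0 0 0 0 0;0 0 0 0 0 .5 0'
```

```text
time_s: 8.68
ee_pos: [508.8, 322.0, 88.8]
ee_rot: [180.0, 0.0, 95.4]
force: [0.3, -0.1, 0.3]
gripper_width: 45.2
time_s: 9.3
ee_pos: [508.8, 320.7, 7.6]
ee_rot: [180.0, -0.0, 95.5]
force: [0.0, 0.3, -0.3]
gripper_width: 38.2
time_s: 9.93
ee_pos: [507.4, 320.0, 18.7]
ee_rot: [-179.8, 0.1, 95.5]
force: [-0.2, -0.6, -1.3]
gripper_width: 21.5
```

```bash
cat >> h.py <<'E'
def dot(f,p,col,z,box):
    """dot centre (fixture mm) by colour within box [x0,y0,x1,y1] of the 560x420 picture"""
    h=cv2.cvtColor(f,cv2.COLOR_RGB2HSV).astype(int); H,S,V=h[...,0],h[...,1],h[...,2]
    m={'red':((H<6)|(H>174))&(S>170)&(V>60),'blue':(abs(H-120)<10)&(S>150)&(V>60),'white':(S<50)&(V>130)}[col]
    k=np.zeros_like(m); x0,y0,x1,y1=box; k[y0:y1,x0:x1]=m[y0:y1,x0:x1]
    n,_,st,ce=cv2.connectedComponentsWithStats(k.astype(np.uint8))
    i=1+np.argmax(st[1:,4]); return ((world(p,[ce[i]],z)-O)@RF)[0],st[i],ce[i]
E
python3 -m jog '0 0 0 0 0 2.2 0;0 0 -.5 0 -2 3 0;0 0 -1 .1 -4 3 0;0 0 -2 .2 -6 3 0;0 0 -2.96 .2 -8 3 0'; python3 -m jog '0 0 0 0 -2 0 0;0 0 0 0 -4 0 0;0 0 0 0 -5.8 -.6 0;0 0 0 0 -5.8 -2 0;0 0 0 0 -5.8 -2.4 0'; python3 - <<'E'
from h import *
print(env.state()['ee_pos'])
f,p=shot("wrist"); cv2.imwrite("pics/w4.png",f[:,:,::-1]); print(dot(f,p,'red',48.3,(230,190,330,300)))
E
```

```text
time_s: 10.55
ee_pos: [513.2, 119.1, 94.8]
ee_rot: [180.0, -0.0, 80.5]
force: [0.2, -1.3, -1.5]
gripper_width: 21.8
time_s: 11.18
ee_pos: [511.7, -24.8, 33.0]
ee_rot: [-179.8, 0.0, 80.6]
force: [-1.0, -0.1, -2.2]
gripper_width: 21.8
[511.7 -24.8  33. ]
(array([-33.3,  -3.1]), array([269, 248,  20,  19, 305], dtype=int32), array([278.6, 257.2]))
```

```bash
python3 -m jog '0 0 0 .07 .07 -.4 0;0 0 0 .07 .07 -.8 0;0 0 0 .07 .07 -.8 0;0 0 0 .07 .07 -.8 .5;0 0 0 .07 .07 -.8 .5'; python3 -m jog '0 0 0 0 0 0 .5;0 0 0 0 0 1 .5;0 0 0 0 0 3 .5;0 0 0 1 2 5 .5;0 0 0 2 4 6 .5'
```

```text
time_s: 11.85
ee_pos: [515.5, -22.6, 14.7]
ee_rot: [180.0, -0.0, 80.7]
force: [0.4, 0.2, -0.4]
gripper_width: 39.1
time_s: 12.48
ee_pos: [562.0, 69.1, 162.2]
ee_rot: [179.8, -0.0, 80.5]
force: [1.0, -1.5, 0.5]
gripper_width: 45.8
```

```bash
python3 -m jog '0 0 -1.5 .3 2 0 .5;0 0 -3 .6 4 -.5 .5;0 0 -4.5 1 6 -1 .5;0 0 -5.94 1.56 8 -2 .5;0 0 -5.94 1.56 8.93 -3 .5'; python3 -m jog '0 0 0 0 0 -1.5 .5;0 0 0 0 0 -2.5 .5;0 0 0 0 0 -3.3 .5;0 0 0 0 0 -3.3 .5;0 0 0 0 0 -3.3 0' 25;  python3 -m jog '0 0 0 0 0 0 0;0 0 0 0 0 0 0;0 0 0 0 0 0 0;0 0 0 0 0 0 0;0 0 0 0 0 .5 0'
```

```text
time_s: 13.1
ee_pos: [600.6, 294.8, 83.7]
ee_rot: [180.0, -0.1, 51.0]
force: [-0.2, -0.4, -0.2]
gripper_width: 45.2
time_s: 13.72
ee_pos: [600.4, 292.5, 3.3]
ee_rot: [180.0, -0.1, 51.0]
force: [-1.6, 0.8, 5.0]
gripper_width: 38.6
time_s: 14.35
ee_pos: [599.0, 291.6, 13.9]
ee_rot: [-179.9, 0.1, 51.0]
force: [1.1, -0.6, -1.6]
gripper_width: 21.9
```

```bash
python3 -m jog '0 0 0 0 0 -.38 0;0 0 0 0 0 -.38 0;0 0 0 0 0 -.38 .5;0 0 0 0 0 -.38 .5;0 0 0 0 0 -.3 .5'; python3 -m jog '0 0 0 .25 .31 0 .5;0 0 0 .25 .31 0 .5;0 0 0 .25 .31 0 0;0 0 0 .25 .31 0 0;0 0 0 .25 .31 0 0'; python3 -m jog '0 0 0 0 0 0 0;0 0 0 0 0 0 0;0 0 0 0 0 1 0;0 0 0 0 0 3 0;0 0 0 0 0 3 0'
```

```text
time_s: 14.98
ee_pos: [600.0, 292.0, 7.1]
ee_rot: [180.0, -0.0, 51.0]
force: [0.5, -0.4, 0.8]
gripper_width: 45.1
time_s: 15.6
ee_pos: [606.1, 299.7, 7.0]
ee_rot: [-180.0, 0.0, 51.0]
force: [-0.1, 0.5, -0.4]
gripper_width: 22.0
time_s: 16.23
ee_pos: [609.0, 301.0, 86.6]
ee_rot: [179.8, -0.5, 51.0]
force: [-0.5, 0.5, -1.6]
gripper_width: 21.8
```

```bash
python3 -m jog '0 0 1 0 -1.5 0 0;0 0 2 -.3 -3 0 0;0 0 3 -.6 -5 0 0;0 0 4.5 -1 -7 0 0;0 0 4.5 -1 -7 0 0'; python3 -m jog '0 0 .7 0 -1.5 0 0;0 0 1.44 -.34 -3 0 0;0 0 1.44 -.34 -4.5 0 0;0 0 1.44 -.34 -6.26 0 0;0 0 1.44 -.34 -6.26 -.6 0';python3 -m jog '0 0 0 0 0 -.6 0;0 0 0 0 0 -1.2 0;0 0 0 0 0 -1.2 0'; python3 - <<'E'
from h import *
print(env.state()['ee_pos'])
f,p=shot("wrist"); save(f,"w5"); z=env.state()['ee_pos'][2]-4+18;print(dot(f,p,'white',z,(270,220,290,280)))
E
```

```text
time_s: 16.85
ee_pos: [579.3, 121.5, 80.9]
ee_rot: [-179.8, 0.1, 73.3]
force: [0.8, 0.6, -1.8]
gripper_width: 21.6
time_s: 17.48
ee_pos: [573.8, -33.5, 67.1]
ee_rot: [179.9, -0.0, 80.5]
force: [-0.1, 0.7, -2.6]
gripper_width: 21.9
time_s: 17.85
ee_pos: [571.4, -30.5, 35.1]
ee_rot: [-179.8, 0.0, 80.8]
force: [0.6, -0.4, -1.4]
gripper_width: 21.8
[571.4 -30.5  35.1]
(array([26.7, -0.3]), array([270, 250,  19,  19, 304], dtype=int32), array([278.8, 259.1]))
```

View pics/w5.png

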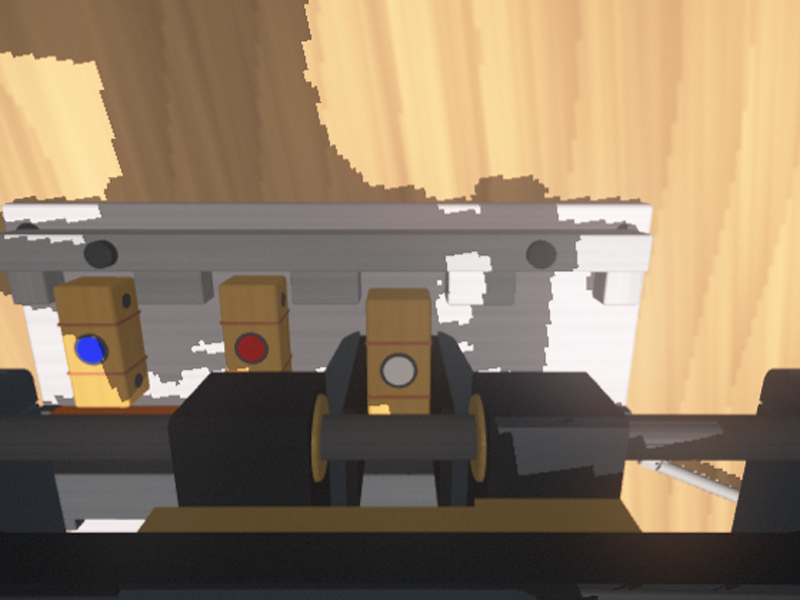

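Blue dot (91,349) and red dot (251,348) lie in their slots; the white link is held over slot 3 (dot (398,370)). Lower, release, rise, look.

```bash
python3 -m jog '0 0 0 .06 0 -.4 0;0 0 0 .06 0 -.8 0;0 0 0 .06 0 -.8 0;0 0 0 .06 0 -.8 .5;0 0 0 .06 0 -.8 .5'; python3 -m jog '0 0 0 0 0 0 .5;0 0 0 0 0 1 .5;0 0 0 0 0 3 .5;0 0 0 0 -1 5 .5;0 0 0 0 -2.5 7 .5';python3 -m jog '0 0 0 0 0 1 .5;0 0 0 0 0 2 .5;0 0 0 0 0 2 .5;0 0 0 0 0 2 .5'; python3 - <<'E'
from h import *
print(env.state()['ee_pos'])
f,p=shot("wrist"); save(f,"w6",crop=(130,30,330,250)); import pickle; pickle.dump((f,p),open("w6.pkl","wb"))
E
```

```text
time_s: 18.52
ee_pos: [574.7, -31.8, 17.6]
ee_rot: [179.9, -0.0, 80.7]
force: [0.4, 0.7, -0.5]
gripper_width: 39.0
time_s: 19.15
ee_pos: [574.2, -94.1, 194.0]
ee_rot: [180.0, -0.0, 80.8]
force: [1.2, -0.2, -0.3]
gripper_width: 45.6
time_s: 19.65
ee_pos: [573.6, -94.0, 240.9]
ee_rot: [-179.9, -0.0, 80.7]
force: [-0.1, -0.7, 0.1]
gripper_width: 45.6
[573.6 -94.  240.9]
```

View pics/w6.png

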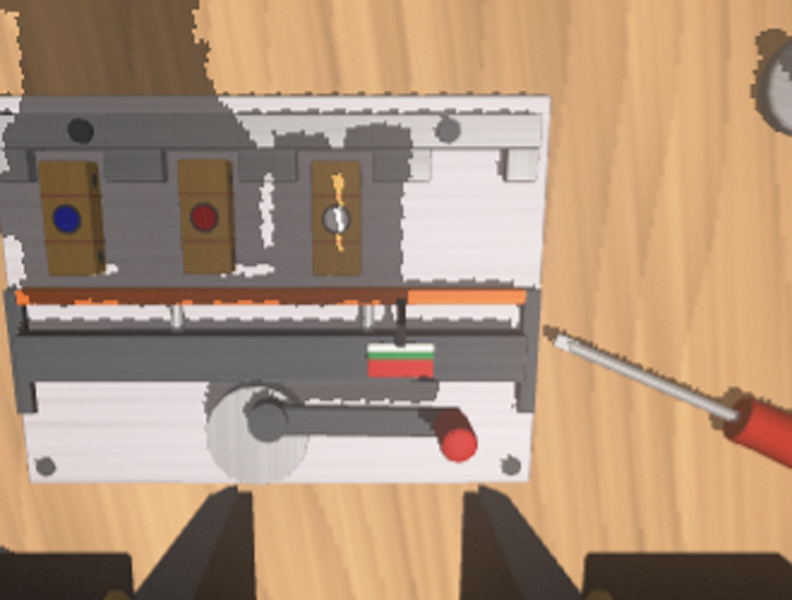

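All three links are flat in their slots. The lever is near open (grip (460,445) in the crop), and the pointer is off the green. Work out the arc.

```bash
cat > arc.py <<'E'
from h import *
import pickle
f,p=pickle.load(open("w6.pkl","rb"))
cr=lambda u,v:np.array([130+u/2.4,30+v/2.4])
fx=lambda uv,z:(world(p,uv,z)-O)@RF
k=fx([cr(459,445)],86)[0]; pv=fx([cr(268,420)],55)[0]
print("knob",k,"piv",pv)
print("links ends y",fx([cr(70,160),cr(205,160),cr(336,162)],28),fx([cr(75,275),cr(208,273),cr(338,275)],28),"pad face",fx([cr(100,288),cr(460,290)],25),"stop",fx([cr(300,150),cr(480,150)],26), "teeth",fx([cr(431,182),cr(507,182)],22))
d=[dot(f,p,c,28,b) for c,b in (('blue',(145,105,170,140)),('red',(205,105,225,140)),('white',(260,105,280,140)))]
for x in d: print(x[0],x[1][4])
E
python3 arc.py; python3 - <<'E'
from h import *
P=np.array([-1,-89.])
a0=0.0
for a in np.arange(0,1.56,.1):
    x=P+82*np.array([np.cos(a),-np.sin(a)]); print(f"{a:.2f}",W(*x), "yaw %.1f"%(170.7-np.degrees(a)))
E
```

```text
knob [ 80.4 -89.9] piv [ -0.8 -87.4]
links ends y [[-87.3  23.5]
 [-28.   23.5]
 [ 29.5  22.6]] [[-89.7 -26.2]
 [-29.1 -25.3]
 [ 30.  -26.2]] pad face [[-79.7 -32.4]
 [ 86.2 -33.3]] stop [[13.6 27.7]
 [92.8 27.7]] teeth [[ 71.9  14.4]
 [106.   14.3]]
[-91.8  -1.1] 67
[-30.4  -0.6] 40
[29.1 -1.4] 65
0.00 [ 611.  -118.8] yaw 170.7
0.10 [ 609.2 -126.8] yaw 165.0
0.20 [ 606.7 -134.6] yaw 159.2
0.30 [ 603.4 -142.1] yaw 153.5
0.40 [ 599.4 -149.3] yaw 147.8
0.50 [ 594.7 -156. ] yaw 142.1
0.60 [ 589.3 -162.2] yaw 136.3
0.70 [ 583.4 -167.8] yaw 130.6
0.80 [ 576.9 -172.9] yaw 124.9
0.90 [ 570.  -177.2] yaw 119.1
1.00 [ 562.6 -180.8] yaw 113.4
1.10 [ 554.9 -183.7] yaw 107.7
1.20 [ 547.  -185.8] yaw 101.9
1.30 [ 538.9 -187.1] yaw 96.2
1.40 [ 530.7 -187.6] yaw 90.5
1.50 [ 522.5 -187.2] yaw 84.8
```

```bash
python3 -m jog '0 0 1.8 .3 -.2 0 .45;0 0 3.6 .6 -.4 0 .45;0 0 5.4 .9 -.6 -1 .45;0 0 7.2 1.2 -.8 -2 .45;0 0 9 1.5 -1.02 -3 .45'; python3 -m jog '0 0 1.8 0 0 0 .45;0 0 3.6 0 0 0 .45;0 0 5.4 0 0 0 .45;0 0 7.2 0 0 -.5 .45;0 0 8.8 0 0 -1 .45';python3 -m jog '0 0 0 0 0 0 .45;0 0 0 0 0 -1 .45;0 0 0 0 0 -1.5 .45;0 0 0 0 0 -1.5 .45'; python3 - <<'E'
from h import *
print(env.state()['ee_pos'])
f,p=shot("wrist"); save(f,"w7")
E
```

```text
time_s: 20.32
ee_pos: [611.2, -119.5, 164.7]
ee_rot: [-179.9, -0.1, 126.0]
force: [0.7, -0.4, 0.4]
gripper_width: 41.2
time_s: 20.95
ee_pos: [611.0, -119.4, 140.3]
ee_rot: [180.0, -0.1, 170.0]
force: [0.1, 0.1, -0.2]
gripper_width: 41.1
time_s: 21.45
ee_pos: [611.0, -119.5, 103.5]
ee_rot: [180.0, -0.1, 169.6]
force: [0.5, -0.6, 0.2]
gripper_width: 40.8
[ 611.  -119.5  103.5]
```

View pics/w7.png

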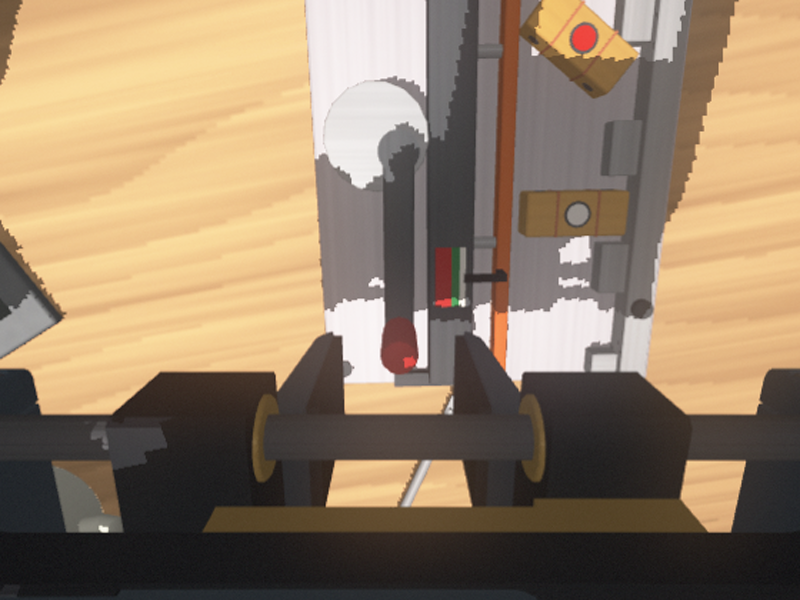

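The red link has been knocked: it now lies skewed about 40° at (580,45). Rise and turn back to look.

```bash
python3 -m jog '0 0 -1.8 -.5 0 1.5 .5;0 0 -3.6 -1 0 3 .5;0 0 -5.4 -1.5 0 4 .5;0 0 -7.2 -2 0 5 .5;0 0 -9 -2.8 .2 5.4 .5'; python3 -m jog '0 0 -1.8 0 0 0 .5;0 0 -3.6 0 0 0 .5;0 0 -5.4 0 0 0 .5;0 0 -7.2 0 0 0 .5;0 0 -8.8 0 0 0 .5';python3 -m jog '0 0 0 0 0 0 .5;0 0 0 0 0 0 .5'; python3 - <<'E'
from h import *
print(env.state()['ee_pos'],env.state()['ee_rot'])
f,p=shot("wrist"); save(f,"w8",crop=(130,30,330,250))
d=spotter.trace("link_red","wrist")[0]; print(d['conf'],*rect(d['region'],p,28)); print(dot(f,p,'red',28,(180,60,330,150)))
E
```

```text
time_s: 22.12
ee_pos: [542.6, -115.1, 242.5]
ee_rot: [179.8, 0.2, 124.3]
force: [0.1, 0.8, -0.2]
gripper_width: 45.6
time_s: 22.75
ee_pos: [542.1, -114.8, 240.8]
ee_rot: [179.9, 0.0, 80.4]
force: [-0.3, 0.2, -0.2]
gripper_width: 45.8
time_s: 23.0
ee_pos: [541.9, -114.7, 240.1]
ee_rot: [179.9, 0.0, 80.8]
force: [0.8, -0.3, -0.7]
gripper_width: 45.6
[ 541.9 -114.7  240.1] [179.9   0.   80.8]
0.58 [496.7 -14.9] 49.629005 23.70657 43.19919
(array([-49.6,  -4.7]), array([217,  95,   9,   9,  55], dtype=int32), array([221. ,  99.1]))
```

View pics/w8.png

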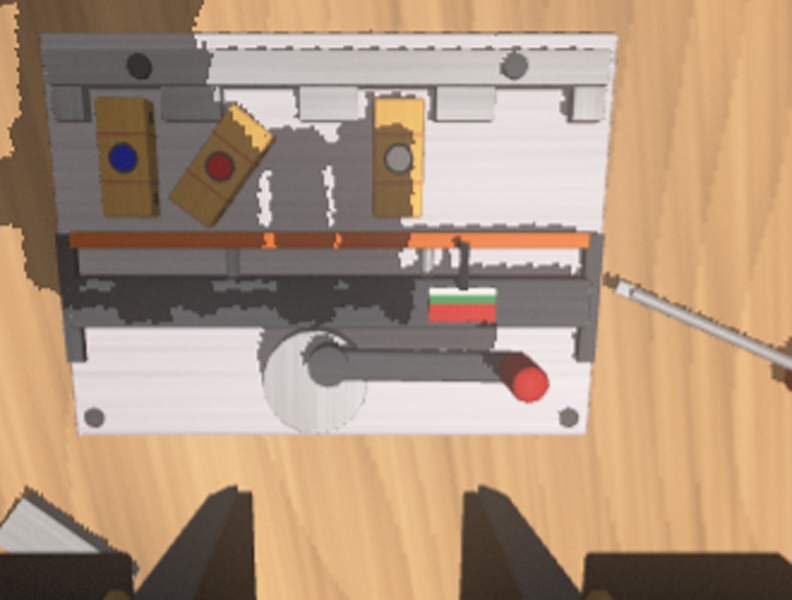

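Red lies flat at fixture (-50,-5), skewed about 37°, too near blue and a tooth for a safe side grasp. I will press lightly on its top with both tips along its length, slide and turn it back toward its slot, then regrasp it.

```bash
python3 -m jog '0 0 2 -.4 1 0 .22;0 0 4 -.8 2 -1 .22;0 0 6 -1.2 3 -2 .22;0 0 8 -1.6 4 -3 .22;0 0 10 -1.84 4 -4 .22'; python3 -m jog '0 0 .5 0 0 -1 .22;0 0 .5 0 0 -2 .22;0 0 .5 0 0 -3 .22;0 0 .5 0 0 -3.8 .22;0 0 .5 0 0 -3.8 .22'; python3 -m jog '0 0 0 0 0 -.3 .22;0 0 0 0 0 -.5 .22;0 0 0 0 0 -.55 .22;0 0 0 0 0 -.55 .22'
```

```text
time_s: 23.72
ee_pos: [495.3, -13.3, 139.0]
ee_rot: [180.0, -0.0, 131.2]
force: [-0.5, -0.4, 0.1]
gripper_width: 20.1
time_s: 24.35
ee_pos: [494.7, -14.7, 43.5]
ee_rot: [-179.9, -0.1, 133.2]
force: [-0.2, 0.5, -0.3]
gripper_width: 20.2
time_s: 24.85
ee_pos: [495.9, -14.7, 31.0]
ee_rot: [180.0, 0.0, 133.2]
force: [0.0, -0.2, -0.5]
gripper_width: 20.3
```

```bash
python3 -m jog '0 0 0 0 0 -.06 .22;0 0 0 0 0 -.12 .22;0 0 0 0 0 -.12 .22'; python3 -m jog '0 0 0 0 0 -.04 .22;0 0 0 0 0 -.06 .22;0 0 0 0 0 -.06 .22'
```

```text
time_s: 25.22
ee_pos: [495.9, -14.7, 28.3]
ee_rot: [180.0, 0.0, 133.2]
force: [-0.7, -1.2, 4.7]
gripper_width: 19.9
time_s: 25.6
ee_pos: [495.9, -14.7, 28.2]
ee_rot: [180.0, 0.0, 133.2]
force: [-5.3, 0.9, 17.7]
gripper_width: 19.4
```

```bash
python3 -m jog '0 0 .5 .2 0 0 .22;0 0 2 .4 0 0 .22;0 0 3.5 .6 0 0 .22;0 0 5 .77 0 0 .22;0 0 5 .77 0 0 .22'; python3 -m jog '0 0 1 0 0 0 .22;0 0 2 0 0 0 .22;0 0 2 0 0 0 .22;0 0 2 0 0 1 .22;0 0 2 -1 -2 3 .22'; python3 -m jog '0 0 -2 0 0 2 .5;0 0 -4 0 -.5 4 .5;0 0 -6 0 -1 5 .5;0 0 -8 0 -1.6 5.5 .5;0 0 -10 0 -1.6 5.5 .5'; python3 -m jog '0 0 -2 0 0 0 .5;0 0 -4 0 0 0 .5;0 0 -6 0 0 0 .5;0 0 -8 0 0 0 .5;0 0 -8 0 0 0 .5'; python3 - <<'E'
from h import *
print(env.state()['ee_pos'],env.state()['ee_rot'])
f,p=shot("wrist"); save(f,"w9",crop=(130,30,330,250))
for n in ("red","blue","white"):
    d=spotter.trace("link_"+n,"wrist")[0]; print(n,d['conf'],*rect(d['region'],p,28)); 
print(dot(f,p,'red',28,(200,40,350,150)))
E
```

```text
time_s: 26.22
ee_pos: [512.9, -15.3, 28.2]
ee_rot: [-179.9, -0.2, 158.3]
force: [-8.4, -2.3, 22.2]
gripper_width: 20.0
time_s: 26.85
ee_pos: [494.5, -55.4, 92.7]
ee_rot: [180.0, -0.1, 168.4]
force: [0.4, -0.3, 0.6]
gripper_width: 20.2
time_s: 27.48
ee_pos: [494.7, -97.4, 231.6]
ee_rot: [179.9, 0.1, 117.8]
force: [-0.2, -0.4, 0.2]
gripper_width: 45.7
time_s: 28.1
ee_pos: [494.0, -96.4, 230.2]
ee_rot: [-180.0, 0.0, 78.3]
force: [0.8, 0.4, -1.1]
gripper_width: 45.2
[494.  -96.4 230.2] [-180.     0.    78.3]
red 0.79 [514.8 -14. ] 49.293552 21.39944 78.02457
blue 0.95 [455.9  -4.1] 47.773067 23.321411 81.35316
white 0.92 [573.  -23.1] 49.787197 23.814873 80.55736Traceback (most recent call last):
  File "<stdin>", line 6, in <module>
  File "h.py", line 32, in dot
    i=1+np.argmax(st[1:,4]); return ((world(p,[ce[i]],z)-O)@RF)[0],st[i],ce[i]
        ~~~~~~~~~^^^^^^^^^^
    return _wrapfunc(a, 'argmax', axis=axis, out=out, **kwds)
    return bound(*args, **kwds)
ValueError: attempt to get argmax of an empty sequence
```

View pics/w9.png

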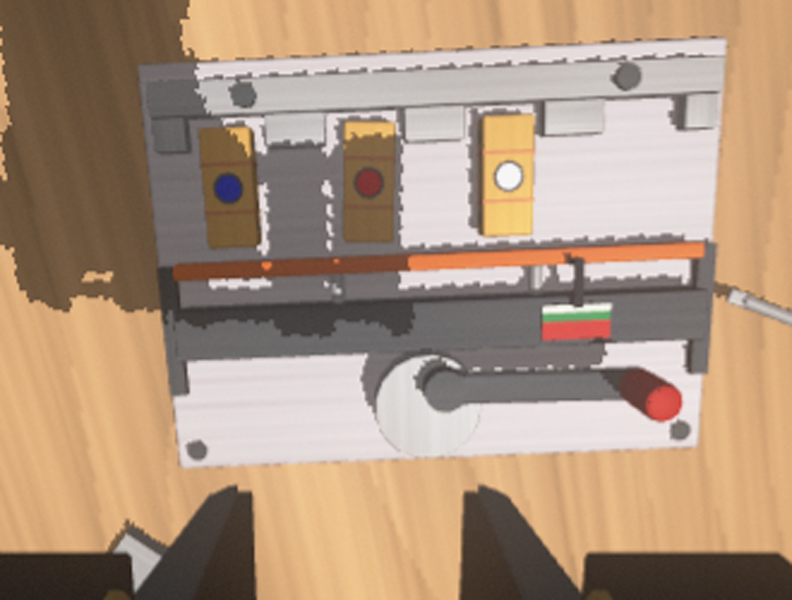

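Red is back in its slot and square; blue and white are in place too. On to the lever.

```bash
python3 -m jog '0 0 1.8 1 -.2 0 .45;0 0 3.6 2 -.4 0 .45;0 0 5.4 3 -.6 -.5 .45;0 0 7.2 4 -.8 -1 .45;0 0 9 4.68 -.92 -1 .45'; python3 -m jog '0 0 1.8 0 0 0 .45;0 0 3.6 0 0 -1 .45;0 0 5.4 0 0 -2 .45;0 0 7.2 0 0 -3 .45;0 0 9.2 0 0 -4 .45';python3 -m jog '0 0 0 0 0 -.6 .45;0 0 0 0 0 -1.2 .45;0 0 0 0 0 -1.9 .45;0 0 0 0 0 -1.9 .45'
```

```text
time_s: 28.92
ee_pos: [611.5, -119.5, 203.8]
ee_rot: [-179.9, -0.1, 123.6]
force: [0.1, 0.5, -0.1]
gripper_width: 40.9
time_s: 29.55
ee_pos: [611.1, -119.4, 104.6]
ee_rot: [180.0, -0.0, 169.6]
force: [-0.5, 0.8, -0.7]
gripper_width: 40.8
time_s: 30.05
ee_pos: [610.2, -119.2, 56.5]
ee_rot: [180.0, -0.2, 169.1]
force: [-0.5, -0.1, 1.1]
gripper_width: 40.6
```

```bash
python3 -m jog '0 0 0 0 0 0 0;0 0 0 0 0 0 0;0 0 0 0 0 0 0;0 0 0 0 0 0 0' 20; python3 -m jog '0 0 -1.5 -.11 -.43 0 0;0 0 -3.2 -.30 -.88 0 0;0 0 -4.9 -.55 -1.31 0 0;0 0 -6.65 -.86 -1.69 0 0;0 0 -8.35 -1.22 -2.02 0 0'
```

```text
time_s: 30.55
ee_pos: [611.6, -119.3, 58.6]
ee_rot: [180.0, 0.1, 169.2]
force: [-0.2, 0.7, 1.8]
gripper_width: 15.2
time_s: 31.18
ee_pos: [581.6, -169.4, 58.6]
ee_rot: [179.8, 0.0, 127.1]
force: [1.9, 4.1, 1.5]
gripper_width: 15.3
```

```bash
python3 -m jog '0 0 0 0 0 0 0;0 0 -1.72 -.41 -.27 0 0;0 0 -3.44 -.86 -.48 0 0;0 0 -5.16 -1.33 -.62 0 0;0 0 -5.16 -1.33 -.62 0 0'; python3 - <<'E'
from h import *
e=env.state()['ee_pos'][:2]; v=RF.T@(e-O)-np.array([-1,-89]); print(v,np.arctan2(-v[1],v[0]),np.hypot(*v))
E
```

```text
time_s: 31.8
ee_pos: [547.4, -185.4, 58.6]
ee_rot: [180.0, 0.0, 101.8]
force: [-1.3, 1.3, 5.3]
gripper_width: 15.3
[ 30.1 -76. ] 1.193803432349734 81.68728033773749
```

```bash
python3 -m jog '0 0 -1.3 -.34 -.06 0 0;0 0 -2.6 -.72 -.08 0 0;0 0 -2.6 -.72 -.08 0 0'; python3 - <<'E'
from h import *
e=env.state()['ee_pos'][:2]; v=RF.T@(e-O)-np.array([-1,-89]); print(v,np.arctan2(-v[1],v[0]),np.hypot(*v))
f,p=shot("wrist"); save(f,"w10")
E
```

```text
time_s: 32.17
ee_pos: [530.1, -187.2, 58.5]
ee_rot: [179.9, 0.0, 88.9]
force: [0.8, 1.4, 5.7]
gripper_width: 15.4
[ 13.2 -80.5] 1.4080619613238867 81.59715821563402
```

View pics/w10.png

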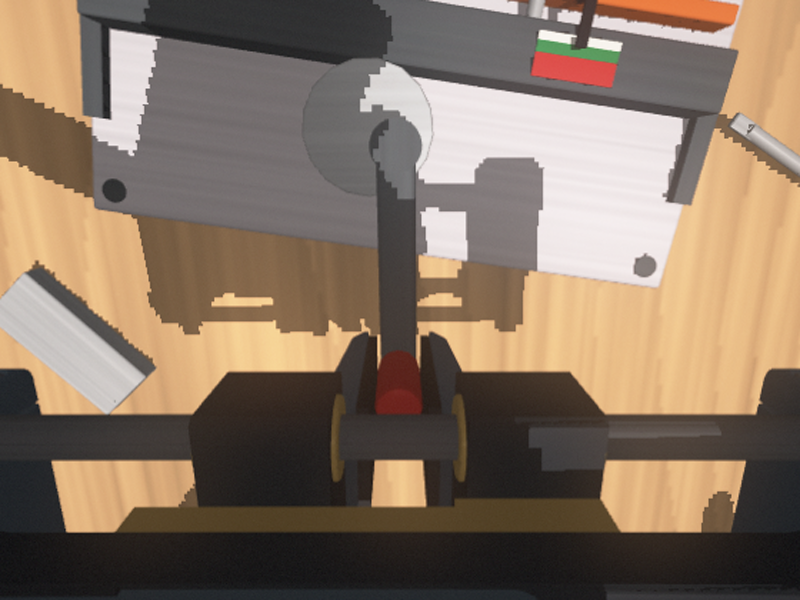

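The pointer tail (581,47) is in the middle of the green. Release, rise and look at the clamped links.

```bash
python3 -m jog '0 0 0 0 0 0 .45;0 0 0 0 0 0 .45;0 0 0 0 0 1 .45;0 0 0 0 0 2.5 .45;0 0 0 .2 1 5 .45'; python3 -m jog '0 0 0 0 1 1 .45;0 0 -.8 .2 2.5 2 .45;0 0 -1.6 .2 2.5 2.5 .45;0 0 -1.6 .2 2.5 2.5 .45;0 0 -1.6 .2 2.5 2.5 .45'; python3 - <<'E'
from h import *
print(env.state()['ee_pos'],env.state()['ee_rot'])
f,p=shot("wrist"); save(f,"w11",crop=(130,30,330,250))
import pickle; pickle.dump((f,p),open("w11.pkl","wb"))
for n in ("red","blue","white"):
    d=spotter.trace("link_"+n,"wrist")[0]; c,l,s,y=rect(d['region'],p,28); print(n,d['conf'],c,l,s,y,RF.T@(c-O)) 
E
```

```text
time_s: 32.85
ee_pos: [532.5, -164.7, 177.4]
ee_rot: [-179.7, -0.0, 88.6]
force: [0.7, -0.6, -0.6]
gripper_width: 40.9
time_s: 33.48
ee_pos: [538.4, -102.0, 239.7]
ee_rot: [-179.9, 0.0, 80.7]
force: [0.1, 1.5, -1.0]
gripper_width: 41.3
[ 538.4 -102.   239.7] [-179.9    0.    80.7]
red 0.92 [513.9  -8.6] 48.58584 23.337873 79.554825 [-32.6   4. ]
blue 0.62 [457.6   0.6] 48.24742 25.008263 80.674324 [-89.6   4. ]
white 0.97 [574.  -18.5] 48.223366 22.381248 80.66676 [28.4  4. ]
```

View pics/w11.png

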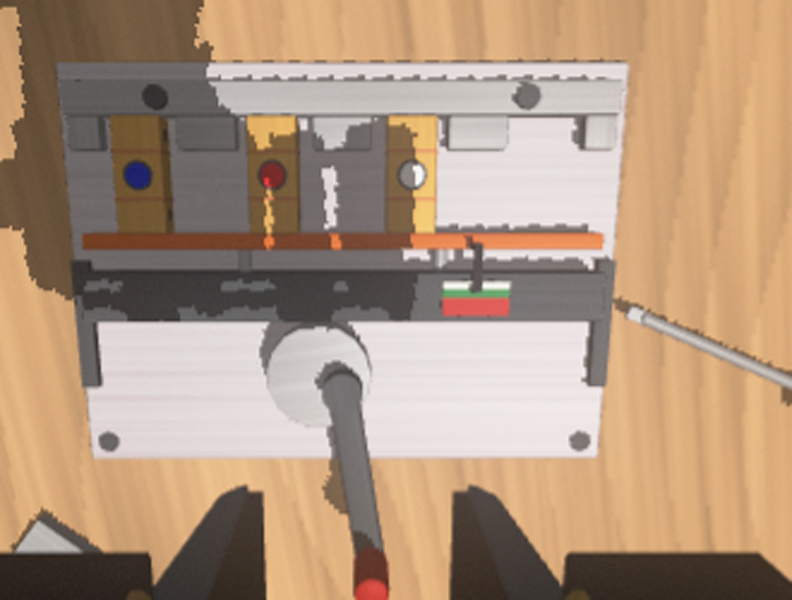

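```bash
python3 - <<'E'
import cv2,numpy as np,pickle
from h import *
f,p=pickle.load(open("w11.pkl","rb")); a=f[125:170,300:355,::-1]
b=cv2.resize(cv2.imread("pics/w10.png"),(560,420),interpolation=cv2.INTER_AREA)[0:70,365:450]
cv2.imwrite("pics/z1.png",np.hstack([cv2.resize(x,(390,400),interpolation=cv2.INTER_NEAREST) for x in(a,b)]))
cr=lambda u,v:[130+u/2.4,30+v/2.4]
fx=lambda uv,z:(world(p,uv,z)-O)@RF
print("stop front",fx([cr(345,115),cr(550,115)],26),"pad face top",fx([cr(200,234),cr(550,235)],25),"jaw front/back",fx([cr(350,270),cr(550,270),cr(350,321),cr(550,320)],32),"strip",fx([cr(476,282),cr(476,315)],32.5))
for c,b in (('blue',(175,85,200,120)),('red',(230,85,260,120)),('white',(290,85,315,120))): 
  try: print(dot(f,p,c,28,b))
  except Exception as e: print(c,'none')
E
```

```text
stop front [[ 0.  28.4]
 [88.9 28.3]] pad face top [[-65.7 -21.7]
 [ 92.3 -22.2]] jaw front/back [[  2.1 -37.2]
 [ 91.7 -37.2]
 [  2.  -60. ]
 [ 93.1 -59.6]] strip [[ 58.7 -42.5]
 [ 59.3 -57.3]]
(array([-91.6,   3.9]), array([183,  98,   9,  10,  73], dtype=int32), array([187. , 102.5]))
(array([-34.4,   2.4]), array([240, 101,   5,   6,  14], dtype=int32), array([241.2, 104.1]))
(array([41.4,  3.8]), array([312,  85,   3,  35, 100], dtype=int32), array([313. , 102.7]))
```

View pics/z1.png

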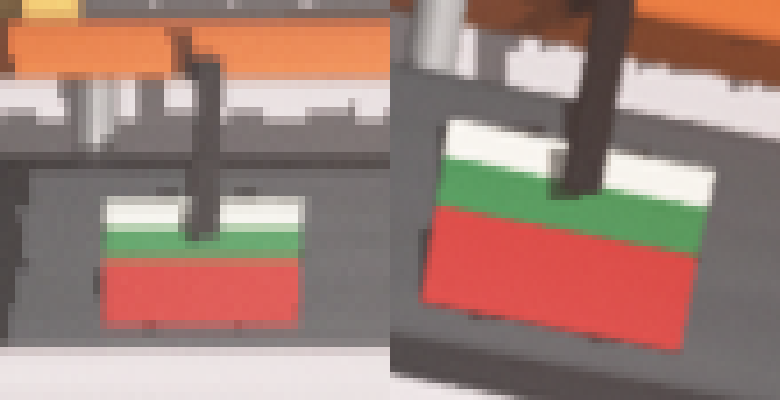

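Pad is about 3.5 mm back by the pointer, 4.6 mm by the pad-jaw gap, all three links at the stop. Now the probe: a look from close above.

```bash
python3 -m jog '0 0 0 0 -2 1 .5;0 0 0 .2 -4 1.6 .5;0 0 0 .4 -6 1.6 .5;0 0 0 .4 -7 1.6 .5;0 0 0 .4 -7 1.6 .5'; python3 -m jog '0 0 0 0 -2 0 .5;0 0 0 0 -4 0 .5;0 0 0 0 -6 0 .5;0 0 0 0 -7 0 .5;0 0 0 0 -7 0 .5'; python3 -m jog '0 0 0 0 0 0 .5;0 0 0 0 0 0 .5'; python3 - <<'E'
from h import *
print(env.state()['ee_pos'],env.state()['ee_rot'])
f,p=shot("wrist"); save(f,"w12")
import pickle; pickle.dump((f,p),open("w12.pkl","wb"))
for n in ("probe","stand"):
  for d in spotter.trace(n,"wrist")[:3]: print(n,d['conf'],d['box'],*rect(d['region'],p,135 if n=="probe" else 70))
h=cv2.cvtColor(f,cv2.COLOR_RGB2HSV).astype(int); m=(abs(h[...,0]-26)<5)&(h[...,1]>180)&(h[...,2]>150)
print(*rect(m,p,135))
E
```

```text
time_s: 34.3
ee_pos: [548.5, -277.8, 279.8]
ee_rot: [-179.9, -0.1, 80.5]
force: [-1.0, -0.1, -0.3]
gripper_width: 45.4
time_s: 34.92
ee_pos: [549.1, -451.5, 279.8]
ee_rot: [-179.9, -0.1, 80.6]
force: [0.2, -0.1, 0.6]
gripper_width: 45.6
time_s: 35.17
ee_pos: [549.5, -449.9, 281.4]
ee_rot: [180.0, -0.0, 80.7]
force: [-0.5, -0.1, -0.6]
gripper_width: 45.6
[ 549.5 -449.9  281.4] [180.   -0.   80.7]
probe 0.87 [245.7, 80.0, 58.4, 58.5] [ 556.4 -368.6] 36.783867 36.77405 22.681059
probe 0.57 [127.9, 47.5, 55.6, 57.2] [ 459.  -325.8] 46.168606 34.972477 145.86763
probe 0.56 [302.2, 190.8, 44.0, 46.6] [ 586.7 -471.9] 42.11245 36.01729 76.00299
stand 0.9 [226.6, 56.7, 98.7, 105.5] [ 558.1 -370.2] 78.231705 78.126915 110.00763
stand 0.46 [364.2, 14.7, 97.1, 108.8] [ 708.4 -365.4] 99.16284 94.017265 53.96395Traceback (most recent call last):
  File "<stdin>", line 8, in <module>
  File "h.py", line 19, in rect
    c=max(cv2.findContours(region.astype(np.uint8),0,1)[0],key=cv2.contourArea).reshape(-1,2)
      ~~~^^^^^^^^^^^^^^^^^^^^^^^^^^^^^^^^^^^^^^^^^^^^^^^^^^^^^^^^^^^^^^^^^^^^^^
ValueError: max() iterable argument is empty
```

View pics/w12.png

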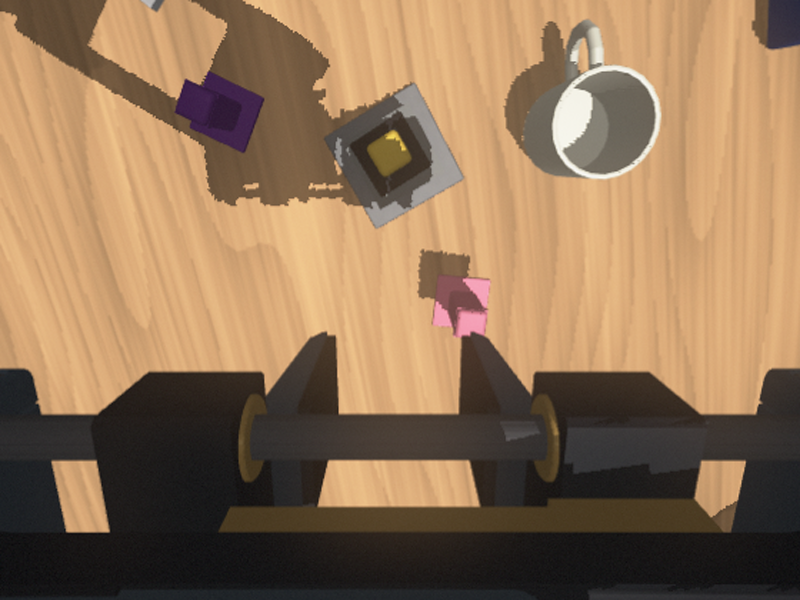

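Yellow probe in its stand at (390,152), foot corners (325,130), (413,82), (463,178), (377,227); pink (462,300) and purple (220,105) are the look-alikes standing bare on the bench.

```bash
python3 - <<'E'
from h import *
import pickle
f,p=pickle.load(open("w12.pkl","rb"))
c=world(p,np.array([(325,130),(413,82),(463,178),(377,227)])*.7,8); e=c[1]-c[0],c[2]-c[3],c[3]-c[0],c[2]-c[1]
print("foot",c.mean(0),[(np.linalg.norm(v),np.degrees(np.arctan2(v[1],v[0]))) for v in e])
h=cv2.cvtColor(f,cv2.COLOR_RGB2HSV).astype(int); m=(h[...,0]>15)&(h[...,0]<35)&(h[...,1]>150)
k=np.zeros_like(m); k[80:135,245:300]=m[80:135,245:300]; k=cv2.morphologyEx(k.astype(np.uint8),cv2.MORPH_OPEN,np.ones((3,3)))
print(k.sum(),*rect(k,p,135))
E
```

```text
foot [ 558.7 -367.8] [(np.float64(83.43465762008185), np.float64(17.51216906809846)), (np.float64(86.6135898233454), np.float64(20.11220400709548)), (np.float64(92.73646710636955), np.float64(-71.49340700980676)), (np.float64(88.9176574913549), np.float64(-69.45838942522477))]
531 [ 555.7 -367.4] 21.291943 20.49792 22.86153
```

```bash
python3 -m jog '0 0 1.5 .1 .8 0 .5;0 0 3 .2 1.6 -1 .5;0 0 4.5 .28 2.5 -2 .5;0 0 6 .28 3.29 -3 .5;0 0 6 .28 3.29 -4 .5'; python3 -m jog '0 0 0 0 0 -1 .5;0 0 0 0 0 -2 .5;0 0 0 0 0 -3 .5;0 0 0 0 0 -3.42 .5;0 0 0 0 0 -3.42 .5'; python3 -m jog '0 0 0 0 0 0 0;0 0 0 0 0 0 0;0 0 0 0 0 0 0;0 0 0 0 0 0 0;0 0 0 0 0 0 0' 40
```

```text
time_s: 35.95
ee_pos: [556.2, -367.6, 180.7]
ee_rot: [180.0, -0.0, 110.8]
force: [0.3, -0.6, 0.8]
gripper_width: 45.5
time_s: 36.58
ee_pos: [555.9, -369.2, 95.1]
ee_rot: [-180.0, -0.0, 110.6]
force: [0.2, 0.0, -0.0]
gripper_width: 45.4
time_s: 37.2
ee_pos: [556.5, -369.8, 96.2]
ee_rot: [179.9, 0.1, 110.6]
force: [0.5, -0.8, 4.8]
gripper_width: 22.0
```

```bash
python3 -m jog '0 0 0 0 0 .5 0;0 0 0 0 0 1.5 0;0 0 0 0 0 2.7 0;0 0 0 0 0 4 0;0 0 0 0 0 4 0'; python3 - <<'E'
from h import *
import pickle
s=env.state(); print(s['ee_pos'],s['ee_rot'])
f,p=shot("wrist"); save(f,"w13",crop=(180,130,200,150))
z=s['ee_pos'][2]-26.2+65
h=cv2.cvtColor(f,cv2.COLOR_RGB2HSV).astype(int); m=(h[...,0]>15)&(h[...,0]<35)&(h[...,1]>150)
k=np.zeros_like(m); k[150:290,250:310]=m[150:290,250:310]
try: print(k.sum(),*rect(k,p,z),cv2.boundingRect(k.astype(np.uint8)))
except Exception as e: print(e)
f,p=pickle.load(open("w11.pkl","rb"))
d=world(p,[[130+u/2.4,30+174.5/2.4] for u in (272,412,137)],28); print("RWB world",d,(d-O)@RF)
E
```

```text
time_s: 37.83
ee_pos: [557.1, -370.3, 198.4]
ee_rot: [179.8, 0.3, 110.6]
force: [-0.5, 1.5, -1.2]
gripper_width: 21.9
[ 557.1 -370.3  198.4] [179.8   0.3 110.6]
2374 [ 546.7 -347.2] 18.586191 13.9422 20.52997 (253, 229, 52, 61)
RWB world [[514.3  -9. ]
 [575.  -19. ]
 [455.7   0.6]] [[-32.1   3.8]
 [ 29.4   3.7]
 [-91.5   3.8]]
```

View pics/w13.png

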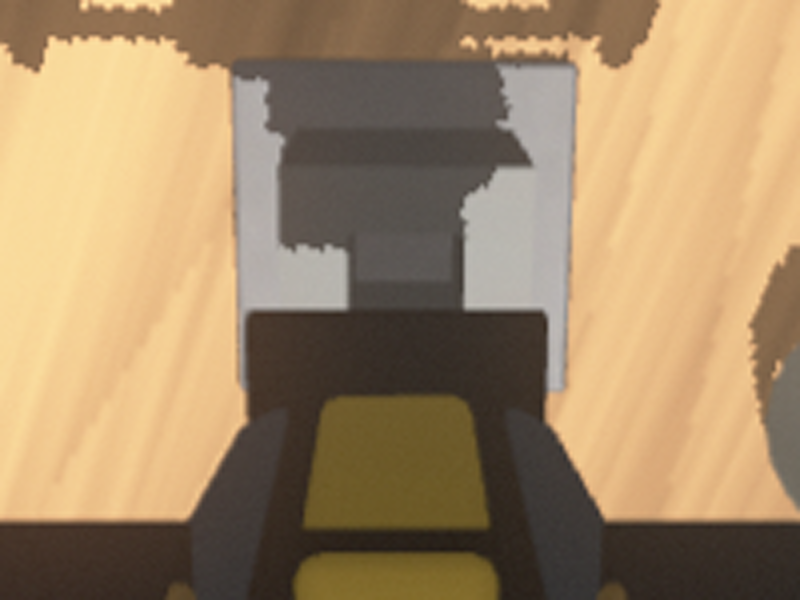

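```bash
python3 - <<'E'
from h import *
p=camera_params("wrist"); s=env.state(); e=s['ee_pos']; y=np.radians(s['ee_rot'][2]); T=np.array([[np.cos(y),-np.sin(y)],[np.sin(y),np.cos(y)]])
g=lambda uv,z:(world(p,[[180+u/4,130+v/4] for u,v in uv],z)-e[:2])@T
print("collar front edge, tool frame x(along),y",g([(248,312),(547,312)],e[2]-21.2))
print("foot far edge",g([(235,62),(577,65)],8),"tube? top", g([(285,130),(532,165),(280,165)],70),"well",g([(350,232),(462,232)],70), "handle base front", g([(325,396),(467,396)],e[2]-26.2+5))
E
```

```text
collar front edge, tool frame x(along),y [[ 24.7  22.4]
 [ 24.6 -20.6]]
foot far edge [[ 45.9  42. ]
 [ 45.1 -45.5]] tube? top [[ 36.8  24.7]
 [ 29.2 -28.4]
 [ 29.2  26. ]] well [[ 14.5  11. ]
 [ 14.5 -13.5]] handle base front [[11.9 11.5]
 [11.9 -9.3]]
```

```bash
python3 -m jog '0 0 0 -.3 1.5 0 0;0 0 0 -.6 3.2 0 0;0 0 0 -.8 5 0 0;0 0 0 -.9 7 0 0;0 0 0 -.9 7 0 0'; python3 -m jog '0 0 0 -.2 2 0 0;0 0 0 -.4 4 0 0;0 0 0 -.79 6 -.5 0;0 0 0 -.79 7.38 -1 0;0 0 0 -.79 7.38 -1.5 0'; python3 -m jog '0 0 0 0 0 -.5 0;0 0 0 0 0 -1 0;0 0 0 0 0 -1.6 0;0 0 0 0 0 -1.6 0;0 0 0 0 0 -1.6 0'
```

```text
time_s: 38.5
ee_pos: [531.9, -191.2, 193.7]
ee_rot: [-179.8, -0.2, 110.8]
force: [0.2, -0.3, -0.5]
gripper_width: 22.1
time_s: 39.12
ee_pos: [513.1, -8.8, 156.3]
ee_rot: [-179.9, -0.0, 110.8]
force: [-0.4, -0.1, -1.4]
gripper_width: 21.7
time_s: 39.75
ee_pos: [514.1, -10.2, 118.0]
ee_rot: [180.0, 0.0, 110.6]
force: [0.4, 0.6, -0.9]
gripper_width: 21.9
```

```bash
python3 -m jog '0 0 0 .04 0 -.3 0;0 0 0 .04 0 -.6 0;0 0 0 .04 0 -.76 0;0 0 0 .04 0 -.76 0;0 0 0 .04 0 -.76 0'; python3 -m jog '0 0 0 0 0 0 0;0 0 0 0 0 0 0;0 0 0 0 0 0 0'; python3 - <<'E'
from h import *
f,p=shot("scene"); g,q=shot("top")
u=proj(p,[[514.3,-9,28]])[0].astype(int); print(u)
save(f,"s14",crop=(int(u[0])-50,int(u[1])-50,100,75))
E
```

```text
time_s: 40.38
ee_pos: [514.7, -10.0, 99.1]
ee_rot: [180.0, 0.0, 110.6]
force: [-0.6, 0.8, 0.7]
gripper_width: 21.6
time_s: 40.75
ee_pos: [514.7, -10.0, 98.9]
ee_rot: [180.0, -0.0, 110.6]
force: [-0.4, 0.5, 0.8]
gripper_width: 21.7
[307 231]
```

View pics/s14.png

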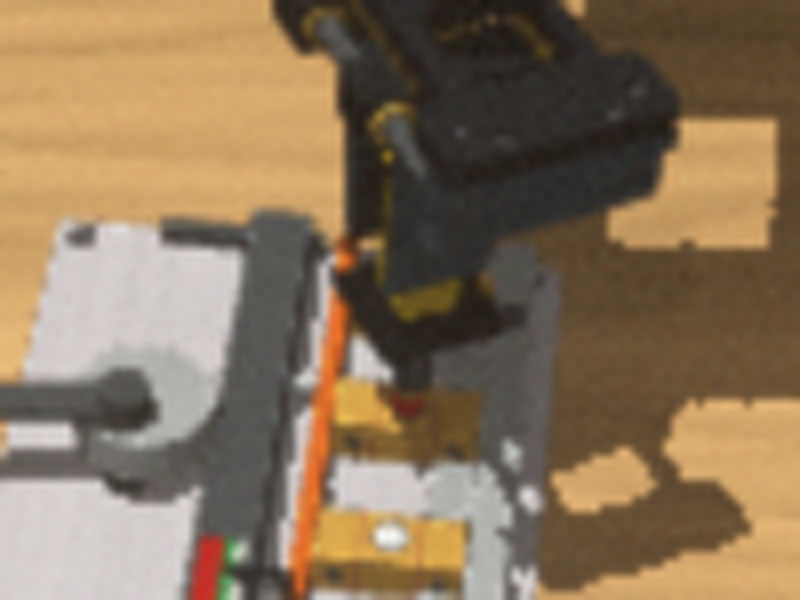

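```bash
python3 - <<'E'
import cv2
f=cv2.resize(cv2.imread("pics/s14.png"),(100,75),interpolation=cv2.INTER_AREA)
for v in range(42,56): print(v,' '.join('%3d,%3d,%3d'%tuple(f[v,u,::-1]) for u in range(46,58)))
from h import *
p=camera_params("scene"); e=env.state()['ee_pos']
u0=np.array([257,181])
for n,X in dict(red=[514.3,-9,28],tcp=[e[0],e[1],28],white=[575,-19,28]).items(): print(n,proj(p,[X])[0]-u0)
E
```

```text
42  76, 69, 59  47, 42, 35  48, 43, 38  44, 39, 35  43, 37, 32  41, 36, 30  42, 35, 29  42, 35, 32  43, 35, 30  41, 34, 29  41, 35, 29  43, 36, 29
43 132,127,124  64, 57, 52  44, 39, 33  47, 40, 35  45, 40, 34  43, 40, 32  42, 37, 30  43, 37, 31  47, 42, 38  55, 51, 46  57, 54, 49  65, 59, 56
44 188,184,182 103, 97, 93  56, 50, 45  46, 40, 34  44, 36, 29  47, 42, 35  47, 42, 36  53, 47, 42  74, 68, 63  78, 72, 70  77, 74, 69  77, 72, 69
45 204,199,198 165,158,156 104, 99, 96  54, 51, 45  45, 40, 34  50, 46, 41  55, 50, 46  55, 48, 47  81, 74, 72  86, 83, 79  79, 78, 74  79, 76, 73
46 203,198,193 198,191,188 174,168,167  83, 77, 75  51, 47, 43  53, 50, 44  53, 48, 43  54, 50, 46  79, 75, 71  85, 82, 78  81, 79, 75  81, 78, 73
47 187,168,147 156,142,129 150,140,131  80, 72, 67  51, 46, 41  52, 48, 42  53, 49, 44  59, 53, 47  88, 81, 77  88, 82, 76  84, 81, 76  83, 83, 76
48 197,155, 84 125, 96, 61 104, 81, 59  81, 62, 48  59, 48, 38  59, 49, 42  60, 50, 40  72, 59, 40  92, 76, 60  92, 78, 61  83, 74, 61  80, 71, 61
49 205,156, 72 136, 98, 51 103, 71, 40  94, 53, 36  85, 58, 37  85, 61,
[... 307 characters left out ...]
36  87, 64, 40  93, 66, 39  97, 72, 38  98, 74, 39  99, 75, 38
52 204,149, 73 207,152, 72 204,155, 72 141,104, 53  97, 70, 43  86, 62, 39  97, 72, 41  99, 73, 42  94, 66, 38  97, 73, 39 100, 76, 40 103, 77, 41
53 156,114, 57 168,123, 59 185,140, 66 181,138, 66 123, 93, 49 101, 77, 41 104, 80, 45  99, 73, 43  93, 68, 40  96, 71, 38 100, 75, 40 103, 80, 42
54 129, 95, 52 131, 97, 47 139,105, 52 138,105, 52 114, 86, 46 102, 76, 41 101, 76, 39 100, 72, 41  96, 69, 39 103, 78, 41 106, 81, 42 108, 83, 42
55 116, 83, 46 125, 93, 48 126, 94, 48 127, 95, 48 122, 92, 46 109, 82, 45 102, 78, 43 102, 77, 44  97, 70, 39  99, 74, 42  92, 71, 44 100, 76, 43
red [50.2 50.1]
tcp [49.9 50.2]
white [48.  66.5]
```

Contact about 1.7 N, tip on the red dot within about 2 mm. Next white.

```bash
python3 -m jog '0 0 0 0 0 .8 0;0 0 0 1 -.16 1 0;0 0 0 2 -.32 1 0;0 0 0 2.45 -.4 1 0;0 0 0 2.45 -.4 .8 0'; python3 -m jog '0 0 0 0 0 -.3 0;0 0 0 0 0 -.6 0;0 0 0 0 0 -.8 0;0 0 0 0 0 -.8 0;0 0 0 0 0 -.8 0'; python3 -m jog '0 0 0 0 0 0 0;0 0 0 0 0 0 0;0 0 0 0 0 0 0'
```

```text
time_s: 41.48
ee_pos: [576.2, -20.1, 118.4]
ee_rot: [-180.0, -0.0, 110.6]
force: [-0.1, 0.3, -0.8]
gripper_width: 21.9
time_s: 42.1
ee_pos: [575.8, -19.9, 99.1]
ee_rot: [-180.0, -0.0, 110.6]
force: [-0.8, 0.6, 0.7]
gripper_width: 22.2
time_s: 42.48
ee_pos: [576.0, -20.0, 99.0]
ee_rot: [180.0, 0.0, 110.6]
force: [-1.9, 0.1, 1.3]
gripper_width: 22.0
```

```bash
python3 -m jog '0 0 0 0 0 1 0;0 0 0 -2 .3 1.2 0;0 0 0 -4 .6 1.2 0;0 0 0 -4.77 .78 1 0;0 0 0 -4.77 .78 .8 0'; python3 - <<'E'
from h import *
f,p=shot("scene"); print(proj(p,[[514.3,-9,28],[575,-19,28],[455.7,.6,28]]))
for c in ("red","white","blue"):
    try: print(c,dot(f,p,c,28,(290,205,330,262))[1:])
    except Exception as e: print(c,e)
E
python3 -m jog '0 0 0 0 0 -.3 0;0 0 0 0 0 -.6 0;0 0 0 0 0 -.8 0;0 0 0 0 0 -.8 0;0 0 0 0 0 -.8 0'; python3 -m jog '0 0 0 0 0 0 0;0 0 0 0 0 0 0;0 0 0 0 0 0 0'; python3 - <<'E'
from h import *
f,p=shot("scene"); print(dot(f,p,'blue',28,(290,205,330,262))[1:])
u,v=302,208
for r in range(v,v+14): print(r,' '.join('%3d,%3d,%3d'%tuple(f[r,c]) for c in range(u,u+12)))
E
```

```text
time_s: 43.1
ee_pos: [456.1, -0.3, 118.9]
ee_rot: [179.9, 0.0, 110.7]
force: [-0.2, 1.0, -0.9]
gripper_width: 22.0
[[307.2 231.1]
 [305.  247.5]
 [309.2 216.3]]
red (array([306, 230,   4,   3,   7], dtype=int32), array([307.6, 231.1]))
white (array([295, 222,  30,  40, 589], dtype=int32), array([312.4, 244. ]))
blue (array([309, 216,   1,   1,   1], dtype=int32), array([309., 216.]))
time_s: 43.78
ee_pos: [457.1, -0.6, 99.1]
ee_rot: [180.0, 0.0, 110.6]
force: [0.3, -0.2, 1.9]
gripper_width: 21.8
time_s: 44.15
ee_pos: [457.0, -0.5, 99.0]
ee_rot: [180.0, 0.0, 110.6]
force: [1.0, 0.0, 1.5]
gripper_width: 21.6Traceback (most recent call last):
  File "<stdin>", line 2, in <module>
  File "h.py", line 32, in dot
    i=1+np.argmax(st[1:,4]); return ((world(p,[ce[i]],z)-O)@RF)[0],st[i],ce[i]
        ~~~~~~~~~^^^^^^^^^^
    return _wrapfunc(a, 'argmax', axis=axis, out=out, **kwds)
    return bound(*args, **kwds)
ValueError: attempt to get argmax of an empty sequence
```

```bash
python3 - <<'E'
from h import *
f,p=shot("scene"); e=env.state()['ee_pos']; print(proj(p,[[455.7,.6,28],[e[0]-.6,e[1]+1.7,28]]))
for r in range(211,222): print(r,' '.join('%3d,%3d,%3d'%tuple(f[r,c]) for c in range(303,315)))
E
```

```text
[[309.2 216.3]
 [309.4 216.5]]
211 206,165,115 205,166,115 201,160,106 182,143, 94  86, 68, 48  49, 41, 31  43, 38, 30  52, 46, 40  49, 45, 41  56, 48, 40  89, 69, 47  89, 71, 48
212 209,192,177 206,188,171 191,169,144 153,135,117  96, 80, 64  52, 43, 36  48, 43, 37  48, 47, 39  52, 45, 40  58, 48, 44  87, 70, 51  84, 76, 64
213 207,197,184 209,200,188 198,189,185 190,183,178 104, 96, 90  57, 51, 44  50, 45, 40  51, 45, 40  52, 47, 40  61, 56, 49  91, 82, 73  82, 79, 72
214 221,187,100 214,180,101 160,134, 95 123,102, 77 111, 96, 68  69, 60, 45  57, 48, 40  56, 47, 39  52, 47, 38  66, 59, 53  92, 84, 78  88, 81, 74
215 217,169, 78 214,166, 75 203,155, 73 113, 81, 44  97, 72, 44  75, 60, 44  77, 64, 47  75, 61, 38  70, 57, 44  90, 67, 38  94, 70, 43 101, 78, 45
216 215,165, 74 216,166, 75 207,157, 70 128, 90, 49  86, 65, 46  52, 43, 69  64, 51, 64  83, 62, 48  58, 47, 56  91, 70, 42  93, 66, 39 102, 75, 42
217 217,166, 75 217,166, 72 215,164, 76 191,134, 69 115, 85, 52  62, 52, 67  48, 43, 84  54, 45, 84  56, 46, 62  86, 68, 45  94, 66, 38  96, 71, 38
218 213,163, 75 209,160, 72 208,154, 71 208,152, 71 202,153, 71 122, 92, 51  71, 57, 54  70, 56, 53  76, 61, 44  95, 72, 38  94, 65, 35 101, 72, 39
219 155,116, 57 173,129, 61 173,127, 63 187,136, 66 209,159, 72 201,151, 71 117, 86, 47  99, 75, 40  96, 72, 41  93, 67, 33  99, 70, 43 100, 73, 39
220 113, 88, 48 126, 94, 45 127, 92, 45 136,101, 50 139,106, 52 136,101, 50 103, 77, 43  99, 75, 42 101, 78, 40  99, 74, 43 102, 75, 37 104, 75, 40
221  81, 68, 49 107, 81, 45 120, 86, 46 124, 93, 46 127, 97, 47 128, 96, 49 108, 81, 43 101, 77, 41 103, 80, 43 101, 73, 42 101, 76, 42  99, 72, 40
```

```bash
python3 -m jog '0 0 0 0 0 2 0;0 0 0 0 0 4 0;0 0 0 .6 -1.5 4 0;0 0 0 1.2 -3 4 0;0 0 0 1.2 -3 4 0'; python3 -m jog '0 0 0 .5 -2 0 0;0 0 0 1 -4 0 0;0 0 0 1.5 -6 0 0;0 0 0 1.7 -7 0 0;0 0 0 1.7 -7 0 0'; python3 -m jog '0 0 0 .6 -2 0 0;0 0 0 1.08 -4 0 0;0 0 0 1.08 -4.76 0 0;0 0 0 1.08 -4.76 0 0;0 0 0 1.08 -4.76 0 0'; python3 -m jog '0 0 0 0 0 0 0'
```

```text
time_s: 44.88
ee_pos: [487.0, -77.1, 198.3]
ee_rot: [-180.0, -0.0, 110.5]
force: [-0.7, 0.3, -1.3]
gripper_width: 22.2
time_s: 45.5
ee_pos: [528.9, -250.7, 198.0]
ee_rot: [-180.0, -0.1, 110.5]
force: [-1.0, 0.4, -0.2]
gripper_width: 21.9
time_s: 46.12
ee_pos: [556.0, -367.3, 199.0]
ee_rot: [180.0, -0.1, 110.7]
force: [0.5, 0.2, -0.7]
gripper_width: 22.0
time_s: 46.25
ee_pos: [556.3, -367.7, 199.2]
ee_rot: [180.0, -0.0, 110.7]
force: [-0.3, -0.1, -1.5]
gripper_width: 22.1
```

```bash
python3 -m jog '0 0 0 .04 -.08 -1 0;0 0 0 .04 -.08 -1.8 0;0 0 0 .04 -.08 -2.4 0;0 0 0 .04 -.08 -3 0;0 0 0 .04 -.08 -3 0'; python3 -m jog '0 0 0 0 0 -.4 0;0 0 0 0 0 -.8 0;0 0 0 0 0 -1.06 0;0 0 0 0 0 -1.06 0'
```

```text
time_s: 46.88
ee_pos: [556.7, -370.8, 122.6]
ee_rot: [-179.9, -0.1, 110.6]
force: [-0.0, -0.1, -1.0]
gripper_width: 22.1
time_s: 47.38
ee_pos: [557.2, -371.5, 97.0]
ee_rot: [-180.0, -0.0, 110.6]
force: [-0.4, -1.0, -1.3]
gripper_width: 21.7
```

```bash
python3 -m jog '0 0 0 0 0 -.03 0;0 0 0 0 0 -.03 0;0 0 0 0 0 -.03 .3;0 0 0 0 0 -.03 .5;0 0 0 0 0 -.03 .5'; python3 -m jog '0 0 0 0 0 0 .5;0 0 0 0 0 1 .5;0 0 0 0 0 2.5 .5;0 0 0 0 0 4.5 .5;0 0 0 0 -1 6.5 .5'; python3 -m jog '0 0 -1.5 0 -1 .8 .5;0 0 -3 0 -2 .8 .5;0 0 -4.5 -.2 -2.3 .8 .5;0 0 -6 -.2 -2.3 .8 .5;0 0 -6 -.2 -2.3 .8 .5'; python3 - <<'E'
from h import *
s=env.state(); print(s['ee_pos'],s['ee_rot'])
f,p=shot("wrist"); cv2.imwrite("pics/w15.png",f[:,:,::-1])
h=cv2.cvtColor(f,cv2.COLOR_RGB2HSV).astype(int); m=(h[...,0]>15)&(h[...,0]<35)&(h[...,1]>150)
d=spotter.trace("probe","wrist")[0]; print("probe",d['conf'],*rect(d['region'],p,75),d['box'])
k=(m&d['region']).astype(np.uint8); print("handle top z135",*rect(cv2.morphologyEx(k,cv2.MORPH_OPEN,np.ones((3,3))),p,135))
d=spotter.trace("stand","wrist")[0]; print("stand",d['conf'],*rect(d['region'],p,8))
t,q=shot("top")
for n in ("red","white","blue","green"):
    r=spotter.trace("link_"+n,"top")
    if r: c,l,s_,y=rect(r[0]['region'],q,28); print(n,r[0]['conf'],RF.T@(c-O),l,s_,y-80.7)
E
```

```text
time_s: 48.0
ee_pos: [557.4, -371.5, 96.8]
ee_rot: [180.0, 0.0, 110.6]
force: [0.1, -0.2, 0.7]
gripper_width: 43.6
time_s: 48.62
ee_pos: [557.4, -395.3, 260.9]
ee_rot: [180.0, -0.0, 110.7]
force: [0.0, -0.9, -0.1]
gripper_width: 45.6
time_s: 49.25
ee_pos: [552.2, -454.1, 279.0]
ee_rot: [-180.0, -0.0, 80.7]
force: [-0.5, 1.1, -0.6]
gripper_width: 45.6
[ 552.2 -454.1  279. ] [-180.    -0.    80.7]
probe 0.81 [ 439.6 -316.6] 57.000633 42.317486 145.66629 [120.3, 44.2, 62.3, 61.4]Traceback (most recent call last):
  File "<stdin>", line 6, in <module>
  File "h.py", line 19, in rect
    c=max(cv2.findContours(region.astype(np.uint8),0,1)[0],key=cv2.contourArea).reshape(-1,2)
      ~~~^^^^^^^^^^^^^^^^^^^^^^^^^^^^^^^^^^^^^^^^^^^^^^^^^^^^^^^^^^^^^^^^^^^^^^
ValueError: max() iterable argument is empty
```

```bash
python3 - <<'E'
from h import *
f,p=shot("wrist")
h=cv2.cvtColor(f,cv2.COLOR_RGB2HSV).astype(int); m=(h[...,0]>15)&(h[...,0]<35)&(h[...,1]>150)
for d in spotter.trace("probe","wrist")[:3]: print("probe",d['conf'],*rect(d['region'],p,75),d['box'])
k=np.zeros(m.shape,np.uint8); k[75:150,235:315]=m[75:150,235:315]; k=cv2.morphologyEx(k,cv2.MORPH_OPEN,np.ones((3,3)))
print("handle z135",k.sum(),*rect(k,p,135))
d=spotter.trace("stand","wrist")[0]; print("stand",d['conf'],*rect(d['region'],p,8))
E
python3 -m jog '0 0 0 0 2 0 .5;0 0 0 0 4 0 .5;0 0 0 0 6 0 .5;0 0 0 0 7 0 .5;0 0 0 0 7 0 .5'; python3 -m jog '0 0 0 -.2 2 -.5 .5;0 0 0 -.4 4 -1 .5;0 0 0 -.5 6 -1.6 .5;0 0 0 -.5 7 -1.6 .5;0 0 0 -.5 7 -1.6 .5';python3 - <<'E'
from h import *
print(env.state()['ee_pos'])
f,p=shot("wrist"); cv2.imwrite("pics/w16.png",f[:,:,::-1])
for n in ("red","white","blue","green"):
    r=spotter.trace("link_"+n,"wrist")
    if r: c,l,s_,y=rect(r[0]['region'],p,28); print(n,r[0]['conf'],RF.T@(c-O),l,s_,y-80.7)
u=proj(p,[[*W(58,-44),32.5]])[0].round().astype(int); print(u)
for v in range(u[1]-8,u[1]+14): print(v,' '.join('%3d,%3d,%3d'%tuple(f[v,c]) for c in range(u[0]-4,u[0]+6)))
E
```

```text
probe 0.93 [ 591.3 -490.2] 50.01643 41.692196 75.50973 [300.6, 187.5, 43.5, 46.6]
probe 0.86 [ 555.1 -369.4] 43.761814 43.682747 20.76757 [241.3, 75.9, 60.5, 58.0]
probe 0.68 [ 439.6 -316.6] 56.10022 41.18813 145.72458 [123.9, 46.4, 55.7, 55.9]
handle z135 580 [ 555.2 -369.5] 21.22034 21.076773 20.792864
stand 0.86 [ 557.9 -369.1] 89.517876 89.3519 20.280966
time_s: 50.12
ee_pos: [552.5, -277.9, 279.7]
ee_rot: [179.9, 0.0, 80.8]
force: [-0.1, -0.5, -0.5]
gripper_width: 45.8
time_s: 50.75
ee_pos: [540.3, -104.1, 239.0]
ee_rot: [180.0, 0.0, 80.7]
force: [0.2, -1.3, 1.4]
gripper_width: 45.8
[ 540.3 -104.1  239. ]
red 0.66 [-31.9   4.1] 47.976204 22.930883 0.042793274
white 0.61 [28.6  4.1] 48.0934 21.961523 0.43164062
blue 0.56 [-89.4   4.5] 49.090927 25.886314 0.72197723
[325 147]
139 122,114,113 124,115,114 125,115,115 118,109,108  98, 90, 88  90, 82, 80  93, 84, 84  97, 90, 89 121,111,111 124,115,114
140 101, 94, 92 100, 92, 91 101, 94, 92  97, 90, 88  93, 85, 84  93, 83, 82  90, 82, 81  95, 87, 85 101, 93, 92 100, 93, 93
141  82, 73, 72  82, 73, 72  82, 73, 71  81, 73, 72  90, 82, 8
[... 1717 characters left out ...]
, 93, 88 223, 92, 87 223, 91, 87 223, 90, 86 224, 93, 88 223, 92, 87 224, 92, 89
156 223, 91, 86 224, 93, 88 223, 92, 87 224, 94, 89 223, 92, 87 225, 95, 91 224, 93, 88 223, 91, 86 223, 93, 87 224, 93, 89
157 222, 91, 86 223, 91, 87 223, 91, 87 224, 92, 87 223, 91, 87 224, 92, 87 224, 93, 89 223, 93, 88 223, 93, 87 224, 93, 89
158 223, 91, 87 223, 91, 87 224, 93, 89 224, 92, 89 224, 93, 88 224, 93, 89 224, 93, 89 223, 92, 87 224, 94, 90 224, 93, 88
159 201, 88, 84 207, 94, 91 209, 95, 92 208, 94, 91 209, 96, 92 210, 97, 92 210, 97, 93 209, 96, 91 210, 97, 93 205, 92, 88
160 147,106,106 153,109,109 153,109,109 153,111,110 152,109,108 154,111,109 153,109,108 153,111,109 153,111,110 147,107,106
```

```bash
python3 -c "
from workcell import env
print(env.job_done(), env.state()['time_s'])"
```

```text
the job is handed in; nothing more can be done
the job is handed in; nothing more can be done
```

The job was handed in at about 51 s of robot time. My last checks found nothing out of place, though the system gives no verdict. I viewed 16 pictures, so the last checks were numbers only.

- **Links:** Red, white and blue were on the pad; there was no green link. I laid them in slots at fixture x = -30, 30 and -90.
- **Knocked link:** Before I had turned the lever, red was knocked about 37° askew. It was too close to blue and a stop tooth to grip, so I pressed lightly on its top, slid it back into its slot and checked it in a picture.
- **Clamp:** The lever is at about 1.41 rad. At the end the links measured at fixture y of about 4.1 to 4.5 mm, where about 3.3 is expected for links touching the stop, and were square within 1°. The pointer's tail is on green, about 3.7 mm.
- **Probing:** I touched red, white and blue in that order, about half a second each or a little more, at roughly 1.5 to 3 N. Scene-camera pixels put the tip within about 2 mm of the dot for red and blue. White was placed from the same calibration without its own check.
- **Probe:** It is back in the stand with the collar about 3 mm off the stand's centre. I judged it upright from the collar and handle top lining up.

Two readings disagreed. The pad–jaw gap gave a push-back of about 4.6 mm against 3.4 to 3.7 mm from the pointer, both within 2 to 6. The network also rated a look-alike above the real probe at the end, so I used the one at the stand.

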